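# Fit and lock the exhaust pipe on the vapour trap

### The job

Push the loose exhaust pipe, flange end first, onto the sloping spigot of the white vapour-trap unit until its flange sits flat on the spigot's shoulder, then swing the unit's latch lever over the flange until it drops into its notch, and let go. Leave the bottle, the beaker and the carton standing where they are.

Things in the scene. Friction and masses are not known exactly. Their poses are not given: they have to be found in the camera images.
- sleeve: The loose exhaust pipe: rigid thin-walled aluminium tube open at both ends, 110 mm long, outer diameter 50 mm, bore 42 mm, about 160 g, with a flange of diameter 70 mm and 6 mm thick around its lower end. It starts standing upright on the bench on its flange. Origin: centre of the flange's underside; z runs along the tube to its plain end (the end to grip).
- unit: White wedge-shaped vapour-trap unit, fixed to the bench, 260 mm wide, 117 mm high at the back; its panel slopes down towards the robot, 30 degrees from level. It carries spigot and latch. Origin: on the bench, 82.5 mm below the middle of the spigot's slot; x points away from the robot, y to the left.
- port: The slot plate on the panel, with the aluminium spigot: diameter 38 mm, 40.5 mm tall above a round shoulder (diameter 76 mm), tip chamfered 1.5 mm. Firmly clamped, it cannot be shifted by hand. Origin: on the panel, 8 mm below port_seat; same axes. The bore has about 2 mm of play all round on the spigot.
- port_seat (a point): Middle of the spigot's slot, at the level of the shoulder where the flange must rest. z: along the spigot, 30 degrees off vertical, leaning to the robot; x: up the slope, away from the robot; y: level, left. The spigot's axis stands at y = 0 but up to 15 mm to +x or -x of this point, differently each time, not reported. Home, the pipe's origin is at z = 0.
- latch_turn (a joint): Turn of the latch lever about port_seat's z, rad: 0 open, 1.5 locked and at its stop; positive is clockwise seen from above the panel, the handle going from the down-slope side (-x) to the left (+y). Spring-pressed on a cam: it rises 6 mm up to 1.0 rad (about 3 N at the knob), then beyond about 1.1 rad drops by itself into the notch (1.4 to 1.5), 5 mm under its starting height.
- latch_knob (a point): Centre of the top of the black round knob on the lever's handle end: a post along port_seat's z, diameter 20 mm, standing 47 mm above the lever's bar, 85 mm from the pivot. Moves with the lever; x points to the pivot.
- latch_pivot (a point): Fixed point on the latch's pivot axis, 65 mm to the left (+y) of port_seat and 22 mm above it along z; same axes. The lever's short tongue reaches 37 mm beyond the pivot and comes over the pipe's flange when locked, with 1.5 mm to spare over a flange that is home; it cannot pass if the flange stands higher.
- bottle: Bystander: amber glass bottle with black cap, 72 mm diameter, 160 mm high. Origin: centre of its underside.
- beaker: Bystander: open glass beaker, 72 mm diameter at the rim, 90 mm high. Origin: centre of its underside.
- carton: Bystander: closed cardboard carton 70 x 110 x 45 mm (x, y, height). Origin: centre of its underside.
There are look-alikes about, which are no part of the job. What is shaped like the sleeve but blue or red is not meant.

How it is judged:
By the outcome, as a careful person would: the job done as asked, in the order asked, and still so for the second after the job is handed in, with the robot touching nothing.
It also fails if it takes over 64 s, if anything falls off the work surface, if the arm or the gripper's body presses on something with over 40 N, if the wrist force passes 120 N, or if a joint passes its speed limit or range.

### The arm

A 6-joint arm with a two-finger parallel gripper is mounted at the origin on the work surface. World frame = base frame: x ahead of the robot, y to its left, z up, the work surface at z = 0. Lengths are in m, angles in rad, forces in N, time in s.
With the tool pointing down it reaches from about 0.275 to 0.825 m from the base axis. Payload 4.9 kg.
Tool frame: the origin (TCP) lies midway between the tips of the shut fingers; the grasp point (between the pads) lies 19 mm behind it; z points along the fingers, y is the direction in which the jaws open and shut (so a half turn about z gives the same grasp; the last joint's range is limited). The gripper opens to 85 mm and grips with 20 to 120 N. Pads are 22 mm wide; open, the fingers measure 114 mm over their backs; the gripper's body (76 mm by 85 mm) begins 54 mm behind the grasp point. The pads swing forward as they close: fully open they stand 13 mm farther back than shut.
Start: joints at [-1.375, 0.326, -0.193, 1.052, 0, 1.437], TCP at [0.178, -0.52, 0.198] pointing down, gripper open.
Joint ranges: [-2.65, 2.65], [-0.97, 1.79], [-1.3, 1.35], [-1.93, 2.1], [-1.47, 1.37], [-3.14, 3.14]. Speed limits (rad/s): [2.57, 2.57, 3.14, 3.14, 3.14, 3.14].

### API

Orientations are given as a unit quaternion [x, y, z, w].
In Python, from rig import get_state, vision, arm, spotter gives the robot as it stands. The module is installed in compiled form; this text tells all that it offers.
- The arm moves only by the tool carry_out, never from a script. Its argument "steps" is text: rows parted by semicolons, each of 6 numbers parted by spaces: the shift along the tool's x, y, z as a fraction of full scale, then the turn, a rotation vector about the tool's x, y, z as a fraction of full scale. In form: dx dy dz rx ry rz; .... A call has 1 to 20 rows; each row is the pose to reach, as a shift and turn from the pose commanded when the call began, along the tool's axes at that moment; what a row does not reach only later rows make up. Full scale, the value 1, is 0.5 m for a shift and 30 degrees for a turn. A row lasts 1/10 s, in which the tool goes at most 50 mm and 8.59 degrees, less where a joint would pass 70% of its speed; a pose out of reach is approached as far as the arm can. A call with a number of a shift or a turn outside -1 to 1 is refused whole. A call with a gripper value outside its range is refused whole. "claw" is the opening, from 0 (shut) to 1 (fully open), set as the call begins (left out, the last holds). The fingers move at their own pace and stop on an object; "squeeze" is the grip in N (left out, the last holds). Time passes only in rows, so rows that repeat a pose let the fingers close. It gives the time, the measured TCP pose, the force and the opening at its end, in the units of the state.
- get_state(): the state, without advancing time (a new reading comes with each control period).
- vision.get_image(name): name is "scene" or "top" or "wrist"; returns a dict with "color" (420x560x3 uint8, blue, green, red), "range_z" (420x560 float32, m along the optical axis (not along the pixel's ray), 0 where there is no reading), "K" (3x3 intrinsics, pixels), "view" (4x4, takes a point from world to camera coordinates); the wrist camera has in their place "tool_from_camera" (4x4, takes a point from camera to tool coordinates, whose origin is the TCP and whose axes are the flange's). Camera axes: x right, y down, z forward; pixel columns grow to the right and rows downward; lengths in m; the calibration is good to about 2 mm. A picture is of the moment at which its call begins: read the wrist's pose just before it.
- arm.close_job(): hands the job in, once; it reports no verdict.
Trained networks look in the newest picture that a camera, given by its name, has taken for a name from the list of things; names that differ only in an ending like _2 or _b are one class to them, and where a whole thing is asked for, a point or a joint stands for the part that bears it (a point fixed in the world has none). Each returns a list of dicts, best first, with "p" (0 to 1); they miss things now and then, are a little off and sometimes report something else, mostly with a low value. They report only what shows in the picture. A call takes as long as a camera call. They do not tell look-alikes from the thing itself.
- spotter.spot_in(camera, thing): "xy" ([column, row] in pixels, amid what is visible of it).
- spotter.trace(camera, thing): "region" (420x560 bool, what is visible of it) and "xy" ([column, row] in pixels, amid what is visible of it).
The state is a dict: "time_s": time; "joints": joint angles; "qd": joint speeds; "tau": joint torques, N m; "tcp_pos": TCP position; "eef_rot": TCP orientation; "force": force on the tool from outside, world axes, zero at the start; "torque": the same for the moment, N m; "width": finger opening in m.
Only numpy, scipy, OpenCV 4.12 (cv2) and the standard library are available. Lean on these libraries where they do the work, as an engineer would, in place of code of your own. Each camera call takes 0.05 s, during which the arm holds its last target.

## Working session

There is one attempt and no reset: what is moved stays moved. The work goes in short steps, Python scripts to look and compute and a tool call to move; the robot and the scene stay as the last step left them, time stands still between calls to the robot, and variables do not carry over. Pictures are saved under pics/ and viewed, and the job is handed in when it is done.

Besides the shell and the picture viewer there is one more tool, called after "Emit:" as name(argument=value, ...), one argument or row to a line, values as JSON. carry_out: Moves the arm, as the interface text tells. Shift numbers are shares of 0.5 m and turn numbers shares of 30 degrees, none past 1 either way. Its arguments: {"type":"object","properties":{"steps":{"type":"string"},"claw":{"type":"number"},"squeeze":{"type":"number"}},"required":["steps"]}

```bash
mkdir -p pics; ls
cat > h.py <<'E'
import numpy as np, cv2
from rig import get_state, vision, arm, spotter
from scipy.spatial.transform import Rotation as R
def world(im,uv,z=None):
    K=im['K'];V=np.linalg.inv(im['view']);u,v=uv
    d=im['range_z'][int(v),int(u)] if z is None else z
    p=np.array([(u-K[0,2])/K[0,0]*d,(v-K[1,2])/K[1,1]*d,d,1]);return (V@p)[:3]
def cloud(im,T=None):
    K=im['K'];d=im['range_z'];h,w=d.shape;u,v=np.meshgrid(np.arange(w),np.arange(h))
    P=np.stack([(u-K[0,2])/K[0,0]*d,(v-K[1,2])/K[1,1]*d,d,np.ones_like(d)],-1)
    T=np.linalg.inv(im['view']) if T is None else T
    W=(P@T.T)[...,:3];W[d<=0]=np.nan;return W
def proj(im,p):
    q=im['view']@np.r_[p,1];q=im['K']@q[:3];return q[:2]/q[2]
def tool():
    s=get_state();T=np.eye(4);T[:3,:3]=R.from_quat(s['eef_rot']).as_matrix();T[:3,3]=s['tcp_pos'];return T
E
python3 - <<'E'
from h import *
s=get_state();print({k:np.round(v,4) for k,v in s.items()})
for n in['scene','top']:
    im=vision.get_image(n);cv2.imwrite(f'pics/{n}0.png',im['color'])
    np.savez(f'{n}0.npz',**im)
    for t in ['sleeve','unit','port','latch_knob','bottle','beaker','carton']:
        for r in spotter.spot_in(n,t)[:4]: print(n,t,np.round(r['xy'],1),round(r['p'],2),np.round(world(im,r['xy']),3))
print(get_state()['time_s'])
E
```

```text
pics
{'time_s': np.float64(0.0), 'joints': array([-1.3752,  0.3269, -0.1936,  1.052 , -0.    ,  1.4366]), 'qd': array([ 0.0012,  0.0018,  0.0006, -0.0001, -0.0009, -0.0018]), 'tau': array([-5.00000e-04, -4.43395e+01,  2.62442e+01,  1.55000e-02,
        1.00000e-04,  0.00000e+00]), 'tcp_pos': array([ 0.178 , -0.5197,  0.1975]), 'eef_rot': array([ 9.864e-01,  1.641e-01, -0.000e+00, -9.000e-04]), 'force': array([ 0.2033,  0.0249, -0.4091]), 'torque': array([-0.0014,  0.0237,  0.0049]), 'width': np.float64(0.0856)}
scene sleeve [218.  159.5] 0.82 [ 0.48  -0.265  0.077]
scene sleeve [197.6 139.4] 0.75 [ 0.435 -0.396  0.071]
scene sleeve [261.8 161.8] 0.74 [ 0.402 -0.141  0.069]
scene sleeve [194.6 180.3] 0.63 [ 0.596 -0.267  0.076]
scene unit [275.4 252.7] 0.96 [0.706 0.123 0.116]
scene port [277.3 225.6] 0.89 [0.615 0.067 0.097]
scene latch_knob [307.9 224.7] 0.71 [0.546 0.127 0.071]
scene bottle [150.8 201.8] 0.95 [ 0.75  -0.3    0.097]
scene beaker [392.5 307.4] 0.93 [0.622 0.44  0.016]
top sleeve [448.9 277.2] 0.98 [ 0.421 -0.386  0.087]
top sleeve [352.6 290.3] 0.96 [ 0.39  -0.145  0.11 ]
top sleeve [402.  217.6] 0.84 [ 0.575 -0.293  0.   ]
top sleeve [400.  261.6] 0.68 [ 0.458 -0.287 -0.005]
top unit [257.8 186.1] 0.78 [0.647 0.087 0.098]
top port [267.8 200.4] 0.85 [0.611 0.061 0.102]
top port [246.2 215.3] 0.72 [0.575 0.116 0.088]
top latch_knob [248.6 215.2] 0.7 [0.575 0.11  0.091]
top bottle [418.7 156.3] 0.77 [ 0.718 -0.31   0.113]
top beaker [118.8 191.1] 0.65 [0.646 0.466 0.006]
top carton [163.7 284.8] 0.91 [0.398 0.331 0.044]
0.8
```

View pics/scene0.png

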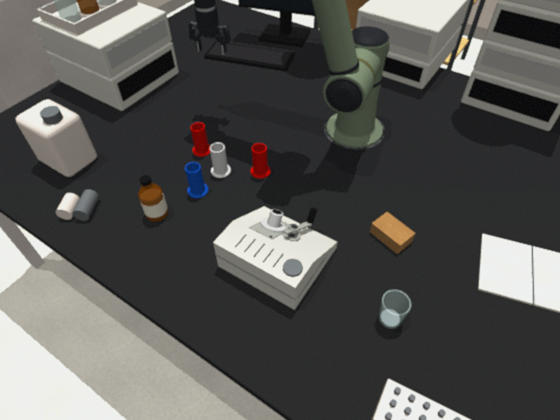

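View pics/top0.png

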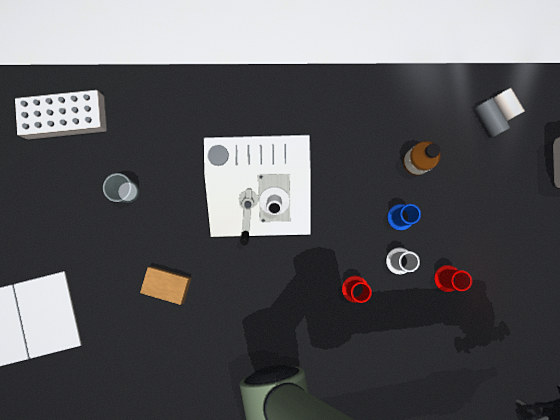

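The scene holds four pipes. In the scene/top views they are silver (218,159)/(403,261), blue (195,180)/(405,216), red (200,140)/(453,279) and red (261,160)/(357,290). The silver one is aluminium, so it's the one meant. I'll confirm it in a crop and measure.

Run:
```python
from h import *
from scipy.optimize import least_squares
ims={n:dict(np.load(f'{n}0.npz')) for n in['scene','top']}
a=cv2.resize(ims['scene']['color'][110:200,170:300],None,fx=4,fy=4,interpolation=2)
b=cv2.resize(ims['scene']['color'][195:310,205:345],None,fx=4,fy=4,interpolation=2)
c=cv2.resize(ims['top']['color'][125:245,195:325],None,fx=4,fy=4,interpolation=2)
cv2.imwrite('pics/cropA.png',a)
h=max(b.shape[0],c.shape[0]);
cv2.imwrite('pics/cropB.png',cv2.resize(np.hstack([cv2.copyMakeBorder(x,0,h-x.shape[0],0,0,0) for x in(b,c)]),None,fx=.7,fy=.7))
for n,im in ims.items():
    W=cloud(im)
    m=(W[...,2]>.012)&(W[...,2]<.125)&(np.hypot(W[...,0]-.47,W[...,1]+.28)<.065)
    # silver: low saturation
    hsv=cv2.cvtColor(im['color'],cv2.COLOR_BGR2HSV); P=W[m&(hsv[...,1]<70)]
    print(n,len(P),P.min(0),P.max(0))
    t=P[P[:,2]>.1]; print(' top part mean',len(t),t.mean(0) if len(t) else '')
    s=P[(P[:,2]>.02)&(P[:,2]<.1)]
    r=least_squares(lambda q:np.hypot(s[:,0]-q[0],s[:,1]-q[1])-.025,[.47,-.28],loss='soft_l1',f_scale=.002);print(' cyl',r.x,np.abs(r.fun).mean())
    # unit
    m=(W[...,2]>.02)&(W[...,2]<.125)&(W[...,0]>.5)&(W[...,0]<.85)&(W[...,1]>-.12)&(W[...,1]<.27)
    P=W[m];print(n,'unit',len(P),P.min(0),P.max(0))
    best=None;rng=np.random.default_rng(0)
    for _ in range(500):
        q=P[rng.choice(len(P),3,False)];nn=np.cross(q[1]-q[0],q[2]-q[0]);
        if np.linalg.norm(nn)<1e-6: continue
        nn/=np.linalg.norm(nn);nn*=np.sign(nn[2])
        if abs(nn[2]-.866)>.05: continue
        k=(np.abs((P-q[0])@nn)<.002).sum()
        if best is None or k>best[0]: best=(k,nn,q[0])
    k,nn,q0=best;I=P[np.abs((P-q0)@nn)<.003];c0=I.mean(0);nn=np.linalg.svd(I-c0)[2][2];nn*=np.sign(nn[2])
    print(' plane n',nn,'tilt',np.degrees(np.arccos(nn[2])),'yaw',np.degrees(np.arctan2(-nn[1],-nn[0])),'c',c0,len(I))
    hh=(W-c0)@nn
    np.save(n+'_h.npy',hh)
    m2=m&(hh>.025)
    Q=W[m2]; print(' high pts',len(Q))
```

```text
scene 421 [ 0.43785969 -0.30801392  0.01214685] [ 0.49269501 -0.25329047  0.11371918]
 top part mean 87 [ 0.46430404 -0.27874033  0.10620831]
 cyl [ 0.46284962 -0.28103387] 0.0018907764645943435
scene unit 7109 [ 0.5040362  -0.04506665  0.02002135] [0.77615556 0.2224689  0.12499263]
 plane n [-0.49518406 -0.01221755  0.86870218] tilt 29.691827254287993 yaw 1.4133569866135598 c [0.61955858 0.10854704 0.08138933] 1812
 high pts 364
top 403 [ 0.43597483 -0.30628362  0.01220528] [ 0.48329382 -0.25679001  0.11436407]
 top part mean 122 [ 0.46004592 -0.281573    0.10776835]
 cyl [ 0.45980051 -0.27973383] 0.0021674906281204235
top unit 10127 [ 0.50019815 -0.04363833  0.02002167] [0.77036972 0.21964505 0.12497746]
 plane n [-0.4851086  -0.01153433  0.87437784] tilt 29.028571706433294 yaw 1.3620538350150335 c [0.60965199 0.09346664 0.07645023] 4215
 high pts 578
```

View pics/cropA.png

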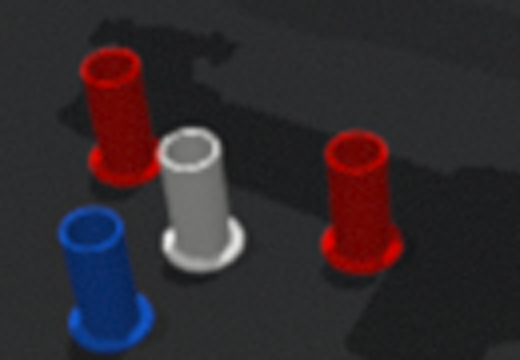

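View pics/cropB.png

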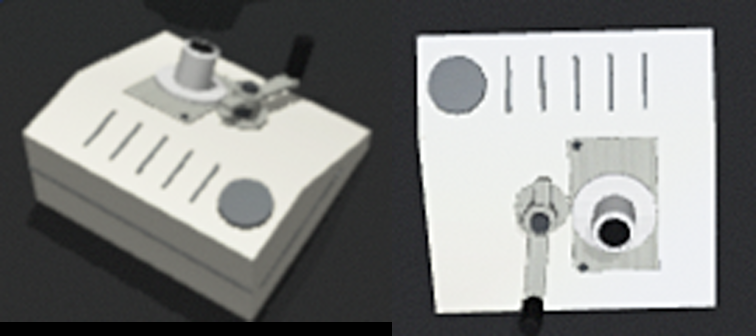

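The silver pipe is confirmed at about (0.461, -0.280). Next I'll check the wrist camera's mounting so I can take a close look at the unit.

Run:
```python
from h import *
im=vision.get_image('wrist');print(np.round(im['tool_from_camera'],3),np.round(im['K'],1))
cv2.imwrite('pics/wrist0.png',im['color']);print(np.nanmin(np.where(im['range_z']>0,im['range_z'],np.nan)))
# target look pose: above unit: tool yaw 180, tilted along port normal, looking at seat approx (0.60,0.065,0.085)
ims=dict(np.load('top0.npz'));W=cloud(ims);hh=np.load('top_h.npy')
m=(hh>.02)&(hh<.09)&(W[...,0]>.5)&(W[...,0]<.7)&(W[...,1]>-.02)&(W[...,1]<.2)
v,u=np.where(m);hsv=ims['color']
for lab in range(1):
    for a,b in((.02,.03),(.03,.04),(.04,.05),(.05,.06),(.06,.09)):
        k=(hh>a)&(hh<b)&m;P=W[k];n,l=cv2.connectedComponents(k.astype(np.uint8))
        print(a,[ (int((l==i).sum()),np.round(W[l==i].mean(0),3)) for i in range(1,n) if (l==i).sum()>5])
```

```text
[[-0.    -0.963 -0.269  0.068]
 [ 1.    -0.    -0.001  0.   ]
 [ 0.001 -0.269  0.963 -0.175]
 [ 0.     0.     0.     1.   ]] [[319.5   0.  279.2]
 [  0.  319.5 209.6]
 [  0.    0.    1. ]]
0.052287333
0.02 [(55, array([0.624, 0.109, 0.115])), (26, array([0.616, 0.047, 0.107])), (140, array([0.561, 0.117, 0.081]))]
0.03 [(95, array([0.601, 0.112, 0.111])), (12, array([0.611, 0.055, 0.118])), (11, array([0.609, 0.036, 0.117])), (10, array([0.533, 0.119, 0.075]))]
0.04 [(123, array([0.594, 0.046, 0.121])), (13, array([0.597, 0.113, 0.116])), (17, array([0.528, 0.119, 0.082]))]
0.05 [(6, array([0.602, 0.049, 0.13 ])), (58, array([0.589, 0.049, 0.123])), (16, array([0.522, 0.12 , 0.091]))]
0.06 [(60, array([0.51 , 0.121, 0.103]))]
```

View pics/wrist0.png

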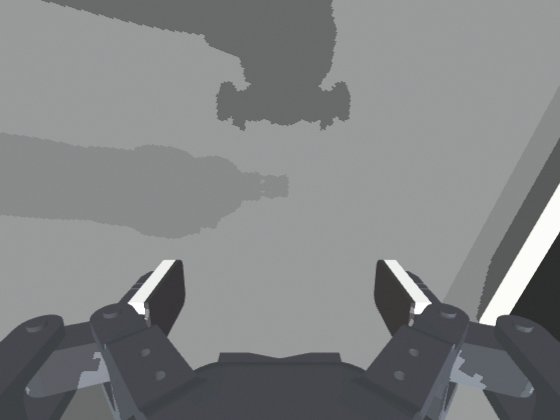

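```bash
cat >> h.py <<'E'
S3=np.sqrt(3)/2
DOWN90=np.array([[0,1,0],[1,0,0],[0,0,-1.]]).T.T
def rot(x,z):
    x=np.array(x,float);z=np.array(z,float);z/=np.linalg.norm(z);x-=z*(x@z);x/=np.linalg.norm(x);return np.stack([x,np.cross(z,x),z],1)
def plan(T0,p,Rm,n=None):
    """print rows (one final pose per call) to go from T0 to p,Rm"""
    rv=R.from_matrix(T0[:3,:3].T@Rm).as_rotvec(); full=np.radians(30)
    n=n or max(1,int(np.ceil(max(np.abs(rv).max()/full,np.abs(p-T0[:3,3]).max()/.45))))
    T=T0.copy()
    for i in range(n):
        f=(i+1)/n;Rn=T0[:3,:3]@R.from_rotvec(rv*f).as_matrix();pn=T0[:3,3]+(p-T0[:3,3])*f
        d=T[:3,:3].T@(pn-T[:3,3])/.5;r=R.from_matrix(T[:3,:3].T@Rn).as_rotvec()/full
        rows=max(np.linalg.norm(d)*.5/.05,np.degrees(np.linalg.norm(r*full))/8.59)
        print('call',i,'row',*np.round(np.r_[d,r],4),' min rows %.1f'%rows)
        T[:3,:3]=Rn;T[:3,3]=pn
    return T
E
python3 - <<'E'
from h import *
plan(tool(),np.array([.56,.06,.21]),rot([0,1,0],[.5,0,-S3]))
E
```

```text
call 0 row 0.3662 -0.2836 -0.0078 -0.2891 0.2066 -0.771  min rows 4.6
call 1 row 0.4483 -0.1163 0.0062 -0.2891 0.2066 -0.771  min rows 4.6
call 2 row 0.4557 0.0647 0.0519 -0.2891 0.2066 -0.771  min rows 4.6
```

Emit:
carry_out(
  steps="0.366 -0.284 -0.008 -0.289 0.207 -0.771; 0.366 -0.284 -0.008 -0.289 0.207 -0.771; 0.366 -0.284 -0.008 -0.289 0.207 -0.771; 0.366 -0.284 -0.008 -0.289 0.207 -0.771; 0.366 -0.284 -0.008 -0.289 0.207 -0.771",
  claw=1,
)

```text
time_s: 1.35
tcp_pos: [0.3056, -0.3238, 0.2023]
eef_rot: [0.929, 0.358, 0.066, 0.065]
force: [0.7, 0.0, 0.0]
width: 0.0851
```

Emit:
carry_out(
  steps="0.448 -0.116 0.006 -0.289 0.207 -0.771; 0.448 -0.116 0.006 -0.289 0.207 -0.771; 0.448 -0.116 0.006 -0.289 0.207 -0.771; 0.448 -0.116 0.006 -0.289 0.207 -0.771; 0.448 -0.116 0.006 -0.289 0.207 -0.771",
)

```text
time_s: 1.85
tcp_pos: [0.4331, -0.1311, 0.2068]
eef_rot: [0.826, 0.534, 0.128, 0.128]
force: [0.2, -0.8, 0.0]
width: 0.0855
```

Emit:
carry_out(
  steps="0.456 0.065 0.052 -0.289 0.207 -0.771; 0.456 0.065 0.052 -0.289 0.207 -0.771; 0.456 0.065 0.052 -0.289 0.207 -0.771; 0.456 0.065 0.052 -0.289 0.207 -0.771; 0.456 0.065 0.052 -0.289 0.207 -0.771; 0.456 0.065 0.052 -0.289 0.207 -0.771; 0.456 0.065 0.052 -0.289 0.207 -0.771",
)

```text
time_s: 2.55
tcp_pos: [0.5596, 0.0607, 0.21]
eef_rot: [0.682, 0.684, 0.183, 0.182]
force: [0.3, -0.9, -0.0]
width: 0.0854
```

Run:
```python
from h import *
T=tool();print(np.round(T,4),np.round(get_state()['joints'],3),get_state()['time_s'])
im=vision.get_image('wrist');np.savez('w1.npz',T=T,**im);cv2.imwrite('pics/w1.png',im['color'])
```

```text
[[-1.900e-03  8.664e-01  4.993e-01  5.596e-01]
 [ 1.000e+00  1.600e-03  1.100e-03  6.070e-02]
 [ 2.000e-04  4.993e-01 -8.664e-01  2.100e-01]
 [ 0.000e+00  0.000e+00  0.000e+00  1.000e+00]] [-0.034 -0.026 -0.754  0.32   0.018  1.54 ] 2.55
```

View pics/w1.png

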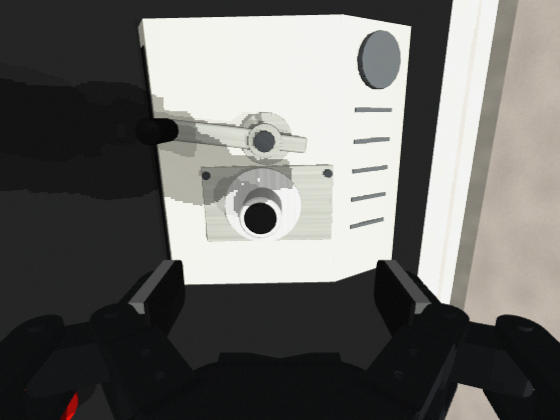

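The close view shows the spigot tip at (260,217), its shoulder around (263,205), the latch pivot at (263,140) and the black knob at about (160,130), with the lever open. Next I'll fit the geometry.

```bash
cat > fit.py <<'E'
from h import *
from scipy.optimize import least_squares
d=dict(np.load('w1.npz'));T=d['T'];TC=T@d['tool_from_camera'];W=cloud(d,TC);col=d['color']
g=col.mean(2)
m=(g>200);P=W[m&(W[...,2]>.03)&(W[...,0]<.7)&(W[...,1]>-.04)&(W[...,1]<.22)]
n0=np.array([-.5,0,.866]);h0=P@n0;c=np.median(h0)
for _ in range(5):
    I=P[np.abs((P-P.mean(0))@n0)<.02] if _==0 else P[np.abs((P-c0)@n0)<.002]
    if _==0:
        hist,e=np.histogram(P@n0,200);k=e[hist.argmax()];I=P[np.abs(P@n0-k)<.004]
    c0=I.mean(0);n0=np.linalg.svd(I-c0,full_matrices=False)[2][2];n0*=np.sign(n0[2])
print('n',n0,'tilt',np.degrees(np.arccos(n0[2])),'yaw',np.degrees(np.arctan2(-n0[1],-n0[0])),'c',c0,len(I))
h=(W-c0)@n0
yaw=np.arctan2(-n0[1],-n0[0])
ex=np.array([np.cos(yaw),np.sin(yaw),0]);ex-=n0*(ex@n0);ex/=np.linalg.norm(ex);ey=np.cross(n0,ex)
np.savez('frame.npz',n=n0,ex=ex,ey=ey,c=c0)
L=np.stack([(W-c0)@ex,(W-c0)@ey,h],-1)
vis=np.clip(h/.09*255,0,255);cv2.imwrite('pics/h1.png',cv2.applyColorMap(np.nan_to_num(vis).astype(np.uint8),2))
def circ(Q,r=None,f=.001):
    x0=[*Q[:,:2].mean(0)]+([] if r else [.03])
    s=least_squares(lambda q:np.hypot(Q[:,0]-q[0],Q[:,1]-q[1])-(r or q[2]),x0,loss='soft_l1',f_scale=f);return s.x,np.abs(s.fun).mean()
k=(h>.02)&(h<.1)
nn,l,st,ce=cv2.connectedComponentsWithStats(k.astype(np.uint8))
for i in range(1,nn):
    if st[i,4]>20: print(i,st[i],'h range',np.percentile(h[l==i],[1,50,99]),'L',L[l==i].mean(0))
box=np.zeros_like(k);box[165:245,215:310]=1
tip=box&(np.abs(h-.0485)<.003);print('tip',tip.sum(),np.median(h[tip]),L[tip].mean(0)[:2],circ(L[tip]))
sh=box&(np.abs(h-.008)<.002);Q=L[sh];print('shoulder pts',sh.sum(),np.median(h[sh]),Q.min(0),Q.max(0))
wall=box&(h>.015)&(h<.044);print('wall',wall.sum(),circ(L[wall],.019))
E
python3 fit.py
```

```text
n [-0.49494532 -0.01284541  0.86882917] tilt 29.67713501361528 yaw 1.4866742144935279 c [0.60886719 0.12052147 0.0766627 ] 30036
1 [    0     0    84   342 15458] h range [0.02020049 0.0293537  0.05054258] L [-0.20931096 -0.06245656  0.03094468]
12 [ 135  118  172   40 3822] h range [0.02526508 0.02916259 0.07472392] L [-0.02538522 -0.00291438  0.03851308]
23 [ 239  190   43   48 1642] h range [0.02173412 0.04883597 0.05056991] L [ 0.00557954 -0.07019913  0.04666191]
37 [  60  384   46   36 1083] h range [0.02011702 0.02715556 0.06526823] L [-0.20251176 -0.296417    0.02938698]
tip 1406 0.049005293318825874 [ 0.00512579 -0.07229525] (array([ 0.00515741, -0.07245126,  0.01334571]), np.float64(0.0037122162526789628))
shoulder pts 2643 0.008340770170732481 [-0.03252787 -0.1115846   0.00600693] [ 0.04253001 -0.03551534  0.00998906]
wall 257 (array([ 0.00507007, -0.0733036 ]), np.float64(0.00012384176349243515))
```

View pics/h1.png

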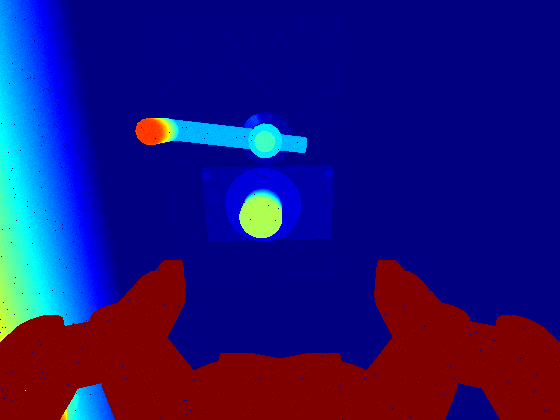

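```bash
cat >> fit.py <<'E'
print('----')
b=np.zeros_like(k);b[115:150,130:182]=1
kn=b&(h>.06);Q=L[kn];print('knob',kn.sum(),np.percentile(Q[:,2],[5,50,99]));top=Q[Q[:,2]>.0735];print((top.min(0)+top.max(0))/2,top.max(0)-top.min(0),circ(Q[Q[:,2]<.071],.01) if (Q[:,2]<.071).sum()>10 else '')
b=np.zeros_like(k);b[115:165,235:295]=1
for lo,hi in((.034,.05),(.004,.02)):
    pv=b&(h>lo)&(h<hi);Q=L[pv];print('pivot',lo,pv.sum(),np.median(Q[:,2]),(Q.min(0)+Q.max(0))/2,Q.max(0)-Q.min(0))
pl=(h>.0012)&(h<.0035);pl[:160]=0;pl[250:]=0;pl[:,:195]=0;pl[:,345:]=0;Q=L[pl];print('plate',np.percentile(Q,[1,99],axis=0))
def Wd(x,y,z): return c0+x*ex+y*ey+z*n0
print('spigot seat world',Wd(.0051,-.0734,.008),'axes',ex,ey,n0)
E
python3 fit.py | sed -n '/----/,$p'
```

```text
----
knob 688 [0.06302829 0.07329839 0.07522137]
[-0.07354912  0.00348429  0.07477549] [0.01804385 0.01714718 0.00254979] (array([-0.07427718,  0.00301035]), np.float64(0.000215490514659341))
pivot 0.034 349 0.03929306649648548 [ 0.01014848 -0.00810694  0.03786153] [0.01708784 0.01670652 0.00739418]
pivot 0.004 343 0.006246794355819136 [ 0.01177503 -0.00905403  0.01105598] [0.04351408 0.04511048 0.01409825]
plate [[-0.05701975 -0.11787103  0.00127572]
 [ 0.07556628 -0.02973977  0.00348709]]
spigot seat world [0.61124149 0.04715838 0.08613841] axes [0.86853671 0.02254129 0.49511198] [-2.59444485e-02  9.99663386e-01  1.73472348e-18] [-0.49494532 -0.01284541  0.86882917]
```

Run:
```python
from h import *
plan(tool(),np.array([.461,-.28,.19]),rot([0,1,0],[0,0,-1]))
```

```text
call 0 row -0.6798 -0.1902 -0.0639 0.998 -0.0007 0.0007  min rows 7.1
```

Emit:
carry_out(
  steps="-0.68 -0.19 -0.064 0.998 0 0; -0.68 -0.19 -0.064 0.998 0 0; -0.68 -0.19 -0.064 0.998 0 0; -0.68 -0.19 -0.064 0.998 0 0; -0.68 -0.19 -0.064 0.998 0 0; -0.68 -0.19 -0.064 0.998 0 0; -0.68 -0.19 -0.064 0.998 0 0; -0.68 -0.19 -0.064 0.998 0 0; -0.68 -0.19 -0.064 0.998 0 0; -0.68 -0.19 -0.064 0.998 0 0",
  claw=1,
)

```text
time_s: 3.6
tcp_pos: [0.4611, -0.2796, 0.1905]
eef_rot: [0.707, 0.707, 0.001, -0.0]
force: [0.3, -0.2, -0.5]
width: 0.0854
```

Run:
```python
from h import *
from scipy.optimize import least_squares
T=tool();print(np.round(T,4))
im=vision.get_image('wrist');cv2.imwrite('pics/w2.png',im['color'])
W=cloud(im,T@im['tool_from_camera'])
g=cv2.cvtColor(im['color'],cv2.COLOR_BGR2HSV)
m=(np.hypot(W[...,0]-.461,W[...,1]+.28)<.045)
for lo,hi in((.02,.1),(.106,.114),(.004,.009)):
    Q=W[m&(W[...,2]>lo)&(W[...,2]<hi)];print(lo,len(Q),np.median(Q[:,2]),(Q.min(0)+Q.max(0))/2,Q.max(0)-Q.min(0))
    if lo==.02:
        s=least_squares(lambda q:np.minimum(np.abs(np.hypot(Q[:,0]-q[0],Q[:,1]-q[1])-.025),np.abs(np.hypot(Q[:,0]-q[0],Q[:,1]-q[1])-.021)),[.461,-.28],loss='soft_l1',f_scale=.001);print('cyl',s.x,np.abs(s.fun).mean())
plan(T,np.array([.461,-.28,.066]),rot([0,1,0],[0,0,-1]))
```

```text
[[ 9.000e-04  1.000e+00  1.200e-03  4.611e-01]
 [ 1.000e+00 -9.000e-04  1.400e-03 -2.796e-01]
 [ 1.400e-03  1.200e-03 -1.000e+00  1.905e-01]
 [ 0.000e+00  0.000e+00  0.000e+00  1.000e+00]]
0.02 1644 0.0680765584179181 [ 0.46097985 -0.28021403  0.06003117] [0.04666208 0.0461191  0.07983594]
cyl [ 0.46091147 -0.2819914 ] 0.0002393898152222492
0.106 870 0.10945525677907367 [ 0.46119597 -0.2818981   0.10904003] [0.04925451 0.0493358  0.00603515]
0.004 830 0.005655481570319809 [ 0.46078258 -0.27555587  0.00641275] [0.0690626  0.0550912  0.00481049]
call 0 row -0.0011 -0.0005 0.249 0.0023 -0.0027 -0.0016  min rows 2.5
```

View pics/w2.png

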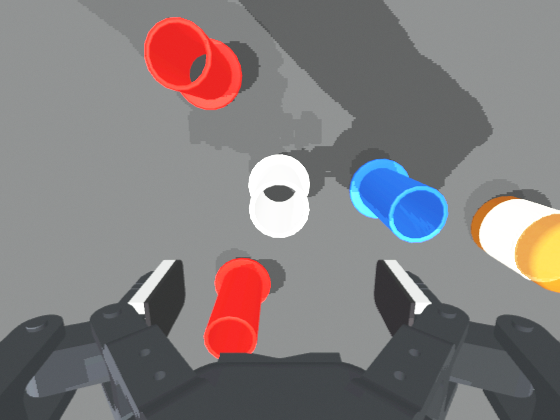

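The pipe's axis is at (0.461, -0.282) with the rim at 109.5 mm, which fits the description. In this view the silver pipe is at (279,195), with nothing in the finger paths. I'll descend and grip.

Emit:
carry_out(
  steps="-0.004 0 0.12 0 0 0; -0.004 0 0.2 0 0 0; -0.004 0 0.248 0 0 0; -0.004 0 0.248 0 0 0; -0.004 0 0.248 0 0 0; -0.004 0 0.248 0 0 0",
  claw=1,
)

```text
time_s: 4.25
tcp_pos: [0.4637, -0.2824, 0.0685]
eef_rot: [0.707, 0.708, 0.001, 0.002]
force: [-0.9, -0.3, 0.1]
width: 0.0855
```

Emit:
carry_out(
  steps="0 0 0 0 0 0; 0 0 0 0 0 0; 0 0 0 0 0 0; 0 0 0 0 0 0; 0 0 0 0 0 0; 0 0 0 0 0 0; 0 0 0 0 0 0; 0 0 0 0 0 0; 0 0 0 0 0 0; 0 0 0 0 0 0",
  claw=0.4,
  squeeze=60,
)

```text
time_s: 5.25
tcp_pos: [0.4625, -0.2829, 0.0683]
eef_rot: [0.707, 0.707, 0.0, 0.002]
force: [-2.3, 1.1, 10.7]
width: 0.0468
```

```bash
python3 -c "
from h import *
print(np.round(tool(),4),get_state()['width'],get_state()['force'])"
```

```text
[[ 1.000e-04  1.000e+00  2.900e-03  4.625e-01]
 [ 1.000e+00 -1.000e-04 -1.600e-03 -2.829e-01]
 [-1.600e-03  2.900e-03 -1.000e+00  6.830e-02]
 [ 0.000e+00  0.000e+00  0.000e+00  1.000e+00]] 0.046820178117921205 [-2.34197437  1.13469916 10.65627208]
```

Emit:
carry_out(
  steps="0 0 -0.1 0 0 0; 0 0 -0.2 0 0 0; 0 0 -0.3 0 0 0; 0 0 -0.3 0 0 0; 0 0 -0.3 0 0 0; 0 0 -0.3 0 0 0",
)

```text
time_s: 5.85
tcp_pos: [0.4608, -0.2814, 0.215]
eef_rot: [0.707, 0.707, 0.001, -0.001]
force: [-0.1, 0.4, -1.6]
width: 0.0466
```

Run:
```python
from h import *
T=tool();s=get_state();print(np.round(T,4),s['width'],s['force'])
for n in('wrist','scene'):
    im=vision.get_image(n);np.savez(f'{n}3.npz',T=T,**im);cv2.imwrite(f'pics/{n}3.png',im['color'])
```

```text
[[-1.000e-04  1.000e+00 -6.000e-04  4.608e-01]
 [ 1.000e+00  1.000e-04  2.100e-03 -2.814e-01]
 [ 2.100e-03 -6.000e-04 -1.000e+00  2.150e-01]
 [ 0.000e+00  0.000e+00  0.000e+00  1.000e+00]] 0.04658588302786133 [-0.12822592  0.41711717 -1.62015458]
```

View pics/wrist3.png

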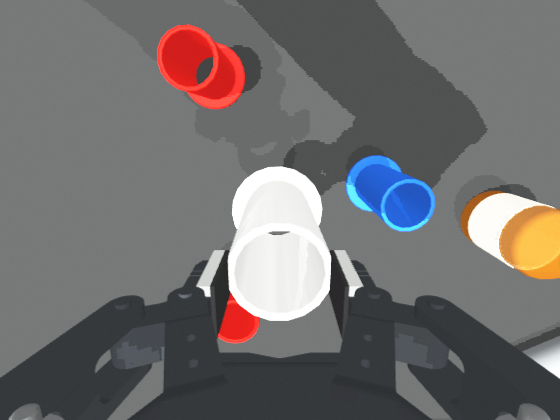

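View pics/scene3.png

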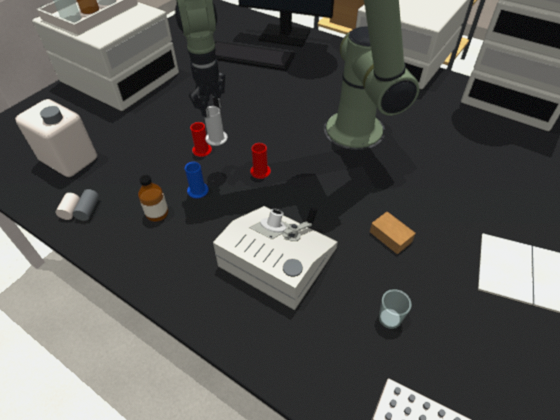

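The pipe is held: its rim shows at (279,270) and its flange at (277,205). I'll fit its pose in the tool frame.

```bash
cat > slv.py <<'E'
from h import *
from scipy.optimize import least_squares
def sleeve_in_tool(f):
    d=dict(np.load(f));L=cloud(d,d['tool_from_camera'])
    mx=d['color'].max(2).astype(int)-d['color'].min(2)
    v,u=np.indices(mx.shape)
    box=(v>160)&(v<325)&(u>222)&(u<335)&(mx<40)
    Q=L[box&(L[...,2]>-.055)&(L[...,2]<.08)]
    # flange top & rim & outer wall by distance to axis model
    def prm(q):
        a=np.array([q[2],q[3],-1.]);a/=np.linalg.norm(a);o=np.array([q[0],q[1],q[4]]);return o,a  # o flange underside, a axis to plain end (-z tool)
    def dist(q):
        o,a=prm(q);w=Q-o;t=w@a;r=np.linalg.norm(w-np.outer(t,a),axis=1)
        dd=np.minimum.reduce([np.abs(r-.025)+1*(t<0)*.01, np.abs(r-.021),np.hypot(np.maximum(r-.035,0),np.abs(t-.006)),np.abs(t-.11)+np.maximum(r-.025,0)+np.maximum(.021-r,0)])
        return dd
    best=None
    for z in(.06,.066,.072):
      for x in(-.003,.003):
        s=least_squares(dist,[x,0,0,0,z],loss='soft_l1',f_scale=.001,x_scale=[.001,.001,.01,.01,.001],diff_step=1e-4)
        if best is None or s.cost<best.cost:best=s
    o,a=prm(best.x);print('n',len(Q),'flange centre tool',np.round(o,4),'axis',np.round(a,4),'res',np.median(best.fun),np.mean(best.fun))
    t=(Q-o)@a;r=np.linalg.norm(Q-o-np.outer(t,a),axis=1)
    k=(r>.027)&(r<.034)&(np.abs(t-.006)<.008);print(' flange top pts',k.sum(),'t',np.median(t[k]))
    k=(r>.0215)&(r<.0245)&(t>.1);print(' rim',k.sum(),np.median(t[k]))
    return o,a
if __name__=='__main__':
    import sys;sleeve_in_tool(sys.argv[1])
E
python3 slv.py wrist3.npz
```

```text
n 13201 flange centre tool [ 0.0053 -0.0022  0.0686] axis [-0.0115  0.0192 -0.9998] res 0.0005504375303561071 0.0007276966890806722
 flange top pts 970 t 0.006026584034977181
 rim 1904 0.10928831479319963
```

```bash
cat > chk.py <<'E'
from h import *
from scipy.optimize import least_squares
import sys
d=dict(np.load(sys.argv[1]));L=cloud(d,d['tool_from_camera'])
mx=d['color'].max(2).astype(int)-d['color'].min(2);v,u=np.indices(mx.shape)
box=(v>160)&(v<325)&(u>222)&(u<335)&(mx<40)
def circ(Q,r,x0):
    s=least_squares(lambda q:np.hypot(Q[:,0]-q[0],Q[:,1]-q[1])-r,x0,loss='soft_l1',f_scale=.0005);return np.round(s.x,4),round(np.abs(s.fun).mean(),5),len(Q)
h,e=np.histogram(L[box][:,2],bins=np.arange(-.06,.09,.002));print(list(zip(np.round(e,3),h)))
# wall slices seen from camera: camera on +x side -> outer wall with x>0 ; inner wall with x<0
for lo in np.arange(-.035,.06,.01):
    Q=L[box&(L[...,2]>lo)&(L[...,2]<lo+.01)];Q=Q[np.hypot(Q[:,0],Q[:,1])<.034]
    o=Q[Q[:,0]>.008];i=Q[Q[:,0]<-.005]
    print(round(lo,3),'outer',circ(o,.025,[0,0]) if len(o)>20 else '','inner',circ(i,.021,[0,0]) if len(i)>20 else '')
E
python3 chk.py wrist3.npz
```

```text
[(np.float64(-0.06), np.int64(18)), (np.float64(-0.058), np.int64(29)), (np.float64(-0.056), np.int64(48)), (np.float64(-0.054), np.int64(61)), (np.float64(-0.052), np.int64(74)), (np.float64(-0.05), np.int64(81)), (np.float64(-0.048), np.int64(81)), (np.float64(-0.046), np.int64(73)), (np.float64(-0.044), np.int64(539)), (np.float64(-0.042), np.int64(1979)), (np.float64(-0.04), np.int64(398)), (np.float64(-0.038), np.int64(347)), (np.float64(-0.036), np.int64(340)), (np.float64(-0.034), np.int64(302)), (np.float64(-0.032), np.int64(317)), (np.float64(-0.03), np.int64(294)), (np.float64(-0.028), np.int64(292)), (np.float64(-0.026), np.int64(279)), (np.float64(-0.024), np.int64(272)), (np.float64(-0.022), np.int64(260)), (np.float64(-0.02), np.int64(216)), (np.float64(-0.018), np.int64(248)), (np.float64(-0.016), np.int64(238)), (np.float64(-0.014), np.int64(218)), (np.float64(-0.012), np.int64(214)), (np.float64(-0.01), np.int64(210)), (np.float64(-0.008), np.int64(206)), (np.float64(-0.006), np.int64(190)), (np.float64(-0.004), np.int64(179)), (np.float64(-0.002), np.int64(179)), (n
[... 2099 characters left out ...]
0014), 258) inner (array([ 0.0005, -0.0008]), np.float64(0.0002), 482)
0.015 outer (array([ 0.    , -0.0009]), np.float64(0.00014), 213) inner (array([ 0.0005, -0.001 ]), np.float64(0.0002), 408)
0.025 outer (array([ 0.0001, -0.0011]), np.float64(0.00013), 182) inner (array([ 0.0005, -0.0012]), np.float64(0.00021), 324)
0.035 outer (array([ 0.0001, -0.0013]), np.float64(0.00014), 165) inner (array([ 0.0006, -0.0014]), np.float64(0.00019), 261)
0.045 outer (array([ 0.0001, -0.0015]), np.float64(0.00013), 143) inner (array([ 0.0006, -0.0016]), np.float64(0.00022), 206)
0.055 outer (array([ 0.0055, -0.0008]), np.float64(0.00264), 1243) inner (array([ 0.0006, -0.0016]), np.float64(0.00274), 178)
```

The slice-by-slice fit is the cleaner one: the axis is at x≈0.0003, y runs from -0.0001 to -0.0018 towards the flange (1° tilt), and the flange underside is at z=0.0685 in the tool frame. I'll plan the approach with that.

```bash
cat > place.py <<'E'
from h import *
F=dict(np.load('frame.npz'));n0,ex,ey,c0=F['n'],F['ex'],F['ey'],F['c']
def place_pose(hz,dx=0,dy=0,o=np.array([.0003,-.0018,.0685]),a=np.array([0,.0175,-1])):
    a=a/np.linalg.norm(a)
    # tool rotation: a->n0, x->~ey
    A=rot([1,0,0],a);B=rot(ey,n0);Rm=B@A.T
    f=c0+(.0051+dx)*ex+(-.0734+dy)*ey+hz*n0
    return f-Rm@o,Rm
E
python3 - <<'E'
from place import *
T=np.eye(4);T[:3,:3]=rot([0,1,0],[0,0,-1]);T[:3,3]=[.461,-.282,.216]
for h in(.13,.065):
    p,Rm=place_pose(h);print(p,'tool z',Rm[:,2]);T=plan(T,p,Rm)
E
```

```text
[0.51747392 0.04442471 0.25196626] tool z [ 0.51006662  0.01323785 -0.86003303]
call 0 row 0.3264 0.0565 -0.036 -0.5113 0.0066 -0.0242  min rows 3.3
call 1 row 0.3257 0.0679 -0.0181 -0.5113 0.0066 -0.0242  min rows 3.3
[0.54964536 0.04525966 0.19549236] tool z [ 0.51006662  0.01323785 -0.86003303]
call 0 row 0.0 -0.0023 0.13 0.0 -0.0 -0.0  min rows 1.3
```

Emit:
carry_out(
  steps="0.326 0.057 -0.036 -0.511 0.007 -0.024; 0.326 0.057 -0.036 -0.511 0.007 -0.024; 0.326 0.057 -0.036 -0.511 0.007 -0.024; 0.326 0.057 -0.036 -0.511 0.007 -0.024; 0.326 0.057 -0.036 -0.511 0.007 -0.024",
)

```text
time_s: 6.45
tcp_pos: [0.4892, -0.1163, 0.2334]
eef_rot: [0.695, 0.707, 0.096, 0.092]
force: [0.0, -0.1, -0.4]
width: 0.0467
```

Emit:
carry_out(
  steps="0.326 0.068 -0.018 -0.511 0.007 -0.024; 0.326 0.068 -0.018 -0.511 0.007 -0.024; 0.326 0.068 -0.018 -0.511 0.007 -0.024; 0.326 0.068 -0.018 -0.511 0.007 -0.024; 0.326 0.068 -0.018 -0.511 0.007 -0.024; 0.326 0.068 -0.018 -0.511 0.007 -0.024; 0.326 0.068 -0.018 -0.511 0.007 -0.024; 0.326 0.068 -0.018 -0.511 0.007 -0.024",
)

```text
time_s: 7.25
tcp_pos: [0.5184, 0.0427, 0.2521]
eef_rot: [0.674, 0.69, 0.189, 0.185]
force: [0.5, -0.2, -1.3]
width: 0.0464
```

```bash
cat > now.py <<'E'
from place import *
import sys
T=tool();s=get_state();print(s['time_s'],'w',round(s['width'],4),'f',np.round(s['force'],1),'tq',np.round(s['torque'],2))
im=vision.get_image('wrist');np.savez(f'{sys.argv[1]}.npz',T=T,**im);cv2.imwrite(f'pics/{sys.argv[1]}.png',im['color'])
o=np.array([.0003,-.0018,.0685]);a=np.array([0,.0175,-1])
w=T[:3,:3]@o+T[:3,3]-c0;b=T[:3,:3]@a
print('flange local rel spigot axis (mm): x %.2f y %.2f z-above-shoulder %.2f'%((w@ex-.0051)*1e3,(w@ey+.0734)*1e3,(w@n0-.0083)*1e3),'tilt deg x %.2f y %.2f'%(np.degrees(b@ex),np.degrees(b@ey)))
E
python3 now.py w4; python3 chk.py w4.npz | grep outer
```

```text
7.25 w 0.0464 f [ 0.5 -0.2 -1.3] tq [-0.    0.66  0.02]
flange local rel spigot axis (mm): x 0.83 y -1.78 z-above-shoulder 121.35 tilt deg x 0.01 y 0.04
-0.035 outer (array([-0.0002, -0.0003]), np.float64(0.00016), 491) inner (array([ 0.0004, -0.0003]), np.float64(0.00025), 903)
-0.025 outer (array([-0.0002, -0.0004]), np.float64(0.00014), 406) inner (array([ 0.0003, -0.0004]), np.float64(0.00024), 785)
-0.015 outer (array([-0.0001, -0.0006]), np.float64(0.00014), 335) inner (array([ 0.0004, -0.0006]), np.float64(0.00023), 645)
-0.005 outer (array([-0.0001, -0.0008]), np.float64(0.00014), 295) inner (array([ 0.0004, -0.0008]), np.float64(0.00022), 567)
0.005 outer (array([-0.0001, -0.001 ]), np.float64(0.00014), 251) inner (array([ 0.0004, -0.001 ]), np.float64(0.00021), 485)
0.015 outer (array([-0.0001, -0.0012]), np.float64(0.00013), 217) inner (array([ 0.0004, -0.0012]), np.float64(0.00021), 393)
0.025 outer (array([-0.0001, -0.0014]), np.float64(0.00013), 184) inner (array([ 0.0004, -0.0014]), np.float64(0.00021), 325)
0.035 outer (array([-0.    , -0.0015]), np.float64(0.00013), 163) inner (array([ 0.0004, -0.0015]), np.float64(0.0002), 265)
0.045 outer (array([-0.    , -0.0017]), np.float64(0.00013), 137) inner (array([ 0.0004, -0.0017]), np.float64(0.0002), 199)
0.055 outer (array([ 0.0054, -0.001 ]), np.float64(0.00265), 1250) inner (array([ 0.0004, -0.0016]), np.float64(0.00243), 182)
```

View pics/w4.png

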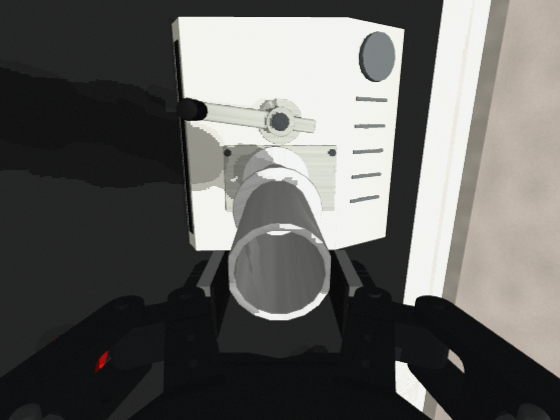

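```bash
python3 now.py w5;python3 now.py w5; python3 now.py w5
```

```text
7.3 w 0.0469 f [ 0.8 -0.6 -1.5] tq [-0.01  0.67  0.  ]
flange local rel spigot axis (mm): x 0.96 y -1.62 z-above-shoulder 121.44 tilt deg x -0.01 y 0.03
7.35 w 0.0466 f [-1.   0.7 -1.7] tq [0.01 0.7  0.04]
flange local rel spigot axis (mm): x 1.06 y -1.40 z-above-shoulder 121.54 tilt deg x -0.02 y 0.02
7.4 w 0.0469 f [ 0.8 -0.1 -1.6] tq [-0.01  0.67 -0.05]
flange local rel spigot axis (mm): x 1.13 y -1.17 z-above-shoulder 121.62 tilt deg x -0.04 y 0.00
```

Emit:
carry_out(
  steps="0 -0.002 0.06 0 0 0; 0 -0.002 0.12 0 0 0; 0 -0.002 0.13 0 0 0; 0 -0.002 0.13 0 0 0; 0 -0.002 0.13 0 0 0; 0 -0.002 0.13 0 0 0; 0 -0.002 0.13 0 0 0; 0 -0.002 0.13 0 0 0; 0 -0.002 0.13 0 0 0; 0 -0.002 0.13 0 0 0",
)

```text
time_s: 8.45
tcp_pos: [0.5508, 0.0452, 0.1965]
eef_rot: [0.673, 0.691, 0.19, 0.185]
force: [-0.1, -0.1, -1.2]
width: 0.0463
```

```bash
python3 now.py w6; python3 now.py w7
python3 - <<'E'
from place import *
d=dict(np.load('w7.npz'));W=cloud(d,d['T']@d['tool_from_camera']);W=W-c0;L=np.stack([W@ex,W@ey,W@n0],-1)
# pivot & knob recheck, and shoulder edge
v,u=np.indices(L.shape[:2])
for nm,lo,hi,cx,cy,r in(('pivotcap',.034,.05,.0103,-.0082,.02),('knob',.068,.085,-.0745,.003,.025)):
    m=(L[...,2]>lo)&(L[...,2]<hi)&(np.hypot(L[...,0]-cx,L[...,1]-cy)<r);Q=L[m]
    if len(Q): print(nm,len(Q),(Q.max(0)+Q.min(0))/2,Q.max(0)-Q.min(0),np.median(Q[:,2]))
sp=(np.hypot(L[...,0]-.0051,L[...,1]+.0734)<.024)&(L[...,2]>.012)&(L[...,2]<.052);Q=L[sp];print('spigot pts',len(Q))
from scipy.optimize import least_squares
if len(Q)>20:
    s=least_squares(lambda q:np.hypot(Q[:,0]-q[0],Q[:,1]-q[1])-.019,[.005,-.073],loss='soft_l1',f_scale=.0005);print(s.x,np.abs(s.fun).mean())
E
```

```text
8.45 w 0.0463 f [-0.1 -0.1 -1.2] tq [-0.02  0.68 -0.04]
flange local rel spigot axis (mm): x 1.60 y 0.00 z-above-shoulder 56.98 tilt deg x -0.08 y -0.05
8.5 w 0.0467 f [-0.3  0.7 -2. ] tq [-0.04  0.73 -0.02]
flange local rel spigot axis (mm): x 1.52 y 0.00 z-above-shoulder 56.90 tilt deg x -0.07 y -0.05
pivotcap 378 [ 0.0113674  -0.00878356  0.0377961 ] [0.01902151 0.01850335 0.00742534] 0.039366545459471304
knob 668 [-0.07353613  0.00296058  0.07209887] [0.01919086 0.01892566 0.00803221] 0.0735390992106413
spigot pts 0
```

View pics/w7.png

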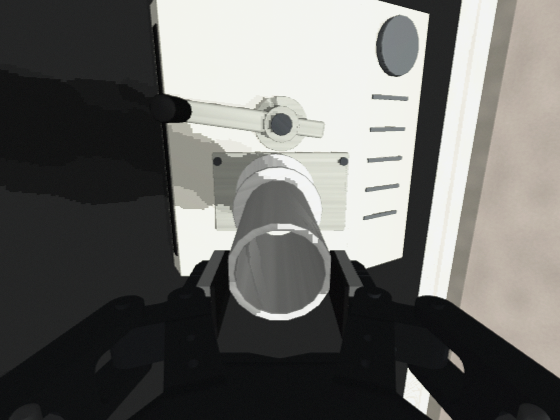

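Emit:
carry_out(
  steps="0 -0.003 0 0 0 0; 0 -0.003 0 0 0 0; 0 -0.003 0.01 0 0 0; 0 -0.003 0.018 0 0 0; 0 -0.003 0.025 0 0 0; 0 -0.003 0.03 0 0 0; 0 -0.003 0.035 0 0 0; 0 -0.003 0.04 0 0 0; 0 -0.003 0.044 0 0 0; 0 -0.003 0.044 0 0 0; 0 -0.003 0.044 0 0 0",
)

```text
time_s: 9.65
tcp_pos: [0.5607, 0.0455, 0.1765]
eef_rot: [0.673, 0.691, 0.19, 0.185]
force: [0.4, 0.4, -1.4]
width: 0.0465
```

```bash
python3 now.py w8; python3 chk.py w8.npz | grep outer|sed -n '2p;5p;8p'
```

```text
9.65 w 0.0465 f [ 0.4  0.4 -1.4] tq [-0.02  0.73 -0.06]
flange local rel spigot axis (mm): x 0.31 y 0.01 z-above-shoulder 34.74 tilt deg x -0.05 y -0.05
-0.025 outer (array([-0.0001, -0.0005]), np.float64(0.00015), 404) inner (array([ 0.0004, -0.0005]), np.float64(0.00023), 771)
0.005 outer (array([-0.0001, -0.001 ]), np.float64(0.00014), 255) inner (array([ 0.0004, -0.001 ]), np.float64(0.0002), 482)
0.035 outer (array([-0.    , -0.0015]), np.float64(0.00013), 170) inner (array([ 0.0005, -0.0016]), np.float64(0.00019), 264)
```

The pipe is about 6 mm onto the spigot with no contact force. I'll keep going.

Emit:
carry_out(
  steps="0 0 0.01 0 0 0; 0 0 0.02 0 0 0; 0 0 0.03 0 0 0; 0 0 0.04 0 0 0; 0 0 0.05 0 0 0; 0 0 0.058 0 0 0; 0 0 0.063 0 0 0; 0 0 0.063 0 0 0; 0 0 0.063 0 0 0",
)

```text
time_s: 10.6
tcp_pos: [0.5768, 0.046, 0.1495]
eef_rot: [0.673, 0.691, 0.19, 0.185]
force: [0.2, 0.4, -1.3]
width: 0.0467
```

```bash
python3 now.py w9
```

```text
10.6 w 0.0467 f [ 0.2  0.4 -1.3] tq [-0.05  0.65 -0.03]
flange local rel spigot axis (mm): x 0.88 y 0.06 z-above-shoulder 3.25 tilt deg x -0.05 y -0.05
```

Emit:
carry_out(
  steps="0 0 0.003 0 0 0; 0 0 0.006 0 0 0; 0 0 0.006 0 0 0; 0 0 0.006 0 0 0",
)

```text
time_s: 11.05
tcp_pos: [0.5784, 0.046, 0.1469]
eef_rot: [0.673, 0.691, 0.19, 0.185]
force: [0.6, -0.3, -2.0]
width: 0.0468
```

Emit:
carry_out(
  steps="0 0 0.002 0 0 0; 0 0 0.003 0 0 0; 0 0 0.003 0 0 0; 0 0 0.003 0 0 0",
)

```text
time_s: 11.45
tcp_pos: [0.5785, 0.0462, 0.1463]
eef_rot: [0.673, 0.691, 0.19, 0.185]
force: [-11.3, 0.8, 11.4]
width: 0.0469
```

```bash
python3 now.py w10
```

```text
11.45 w 0.0469 f [-11.3   0.8  11.4] tq [0.09 1.27 0.03]
flange local rel spigot axis (mm): x 0.86 y 0.27 z-above-shoulder -0.31 tilt deg x -0.07 y -0.06
```

Contact is about 16 N along the spigot with the flange at its seat height. I'll release and back out along the axis.

Emit:
carry_out(
  steps="0 0 0 0 0 0; 0 0 0 0 0 0; 0 0 0 0 0 0; 0 0 0 0 0 0; 0 0 0 0 0 0; 0 0 0 0 0 0; 0 0 0 0 0 0",
  claw=0.9,
)

```text
time_s: 12.2
tcp_pos: [0.5792, 0.046, 0.1456]
eef_rot: [0.673, 0.691, 0.19, 0.185]
force: [-0.7, 0.6, 0.2]
width: 0.0768
```

Emit:
carry_out(
  steps="0 0 -0.03 0 0 0; 0 0 -0.08 0 0 0; 0 0 -0.14 0 0 0; 0 0 -0.2 0 0 0; 0 0 -0.24 0 0 0; 0 0 -0.24 0 0 0; 0 0 -0.24 0 0 0; 0 0 -0.24 0 0 0",
)

```text
time_s: 13.0
tcp_pos: [0.5175, 0.0443, 0.2475]
eef_rot: [0.673, 0.691, 0.19, 0.184]
force: [-0.8, -0.9, 0.0]
width: 0.0767
```

```bash
python3 now.py w11
python3 - <<'E'
from place import *
from scipy.optimize import least_squares
d=dict(np.load('w11.npz'));print(np.round(d['T'],4).tolist());W=cloud(d,d['T']@d['tool_from_camera']);W=W-c0;L=np.stack([W@ex,W@ey,W@n0],-1)
rr=np.hypot(L[...,0]-.0051,L[...,1]+.0734)
Q=L[(rr<.042)&(L[...,2]>.005)&(L[...,2]<.125)]
h,e=np.histogram(Q[:,2],np.arange(.005,.126,.002));print([(round(x,3),int(k)) for x,k in zip(e,h) if k>60])
fl=L[(rr>.027)&(rr<.037)&(L[...,2]>.009)&(L[...,2]<.025)];print('flange top',len(fl),np.percentile(fl[:,2],[5,50,95]));
A=np.c_[fl[:,:2]-[.0051,-.0734],np.ones(len(fl))];c,*_=np.linalg.lstsq(A,fl[:,2],rcond=None);print('tilt deg',np.degrees(c[:2]),'h at axis',c[2])
rim=L[(rr<.03)&(L[...,2]>.11)];print('rim',len(rim),np.median(rim[:,2]),(rim.max(0)+rim.min(0))/2)
for nm,lo,hi,cx,cy,r in(('pivotcap',.034,.05,.0103,-.0082,.02),('knob',.068,.085,-.0745,.003,.025)):
    m=(L[...,2]>lo)&(L[...,2]<hi)&(np.hypot(L[...,0]-cx,L[...,1]-cy)<r);Q=L[m]
    if len(Q): print(nm,len(Q),(Q.max(0)+Q.min(0))/2,Q.max(0)-Q.min(0),np.median(Q[:,2]))
E
```

```text
13.0 w 0.0767 f [-0.8 -0.9  0. ] tq [ 0.02  0.5  -0.02]
flange local rel spigot axis (mm): x -2.22 y -0.06 z-above-shoulder 117.75 tilt deg x 0.04 y -0.05
[[-0.026, 0.8601, 0.5095, 0.5175], [0.9997, 0.0218, 0.0142, 0.0443], [0.0011, 0.5097, -0.8603, 0.2475], [0.0, 0.0, 0.0, 1.0]]
[(np.float64(0.007), 273), (np.float64(0.009), 63), (np.float64(0.011), 71), (np.float64(0.013), 648), (np.float64(0.015), 121), (np.float64(0.047), 365), (np.float64(0.049), 398), (np.float64(0.105), 63), (np.float64(0.109), 69), (np.float64(0.111), 65), (np.float64(0.113), 64), (np.float64(0.115), 102), (np.float64(0.117), 696), (np.float64(0.119), 85)]
flange top 742 [0.01144619 0.01416984 0.01536011]
tilt deg [0.08995411 0.03267111] h at axis 0.013884780825834473
rim 17228 0.3147677184899525 [ 0.00594081 -0.07291457  0.21947971]
pivotcap 250 [ 0.01059907 -0.00839265  0.03959794] [0.01605948 0.01647846 0.00439095] 0.03928109367978465
knob 411 [-0.07409925  0.00309672  0.07223071] [0.01990145 0.01956871 0.00776664] 0.07352354305856364
```

View pics/w11.png

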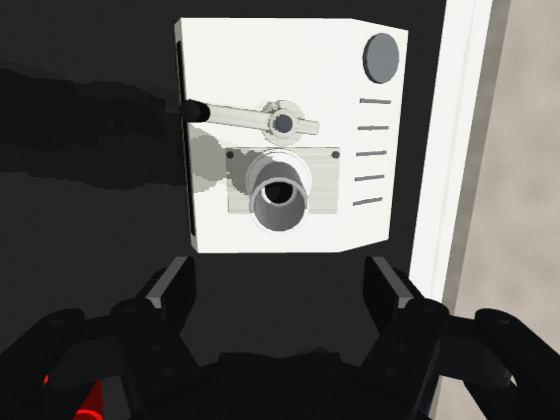

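The pipe is home: the flange top is 14 mm above the panel (8 + 6) and flat within 0.1°. It also shows at (280,200) with the spigot inside it. The lever is still at 7.6° from down-slope. Next I'll plan the latch swing, caging the knob loosely between the fingers.

```bash
cat > latch.py <<'E'
from place import *
P=np.array([.0104,-.0083]);rad=.0853;th0=.133
def lp(th,h,lead=0):
    k=P+rad*np.array([-np.cos(th),np.sin(th)])
    r=-np.cos(th)*ex+np.sin(th)*ey
    return c0+k[0]*ex+k[1]*ey+h*n0, rot(r,-n0)
def M(p,Rm):
    T=np.eye(4);T[:3,:3]=Rm;T[:3,3]=p;return T
E
python3 - <<'E'
from latch import *
p,Rm=place_pose(0);T=M(*place_pose(.13));
# commanded now: estimate from measured (z above 117.75+8.3)
T=tool()
print('hover'); T=plan(T,*lp(th0,.115))
print('down');T=plan(T,*lp(th0,.044))
E
```

```text
hover
call 0 row 0.0511 -0.0525 0.0522 0.009 0.0069 -0.9156  min rows 3.2
call 1 row 0.0693 -0.0228 0.0526 0.009 0.0069 -0.9156  min rows 3.2
call 2 row 0.0718 0.0119 0.0528 0.009 0.0069 -0.9156  min rows 3.2
down
call 0 row -0.0 -0.0 0.142 -0.0 -0.0 -0.0  min rows 1.4
```

Emit:
carry_out(
  steps="0.051 -0.052 0.052 0.009 0.007 -0.916; 0.051 -0.052 0.052 0.009 0.007 -0.916; 0.051 -0.052 0.052 0.009 0.007 -0.916; 0.051 -0.052 0.052 0.009 0.007 -0.916",
  claw=0.42,
)

```text
time_s: 13.45
tcp_pos: [0.5076, 0.0698, 0.2116]
eef_rot: [0.489, 0.832, 0.14, 0.221]
force: [0.3, -0.1, -0.4]
width: 0.0359
```

Emit:
carry_out(
  steps="0.069 -0.023 0.053 0.009 0.007 -0.916; 0.069 -0.023 0.053 0.009 0.007 -0.916; 0.069 -0.023 0.053 0.009 0.007 -0.916; 0.069 -0.023 0.053 0.009 0.007 -0.916",
)

```text
time_s: 13.85
tcp_pos: [0.4982, 0.0948, 0.1764]
eef_rot: [0.279, 0.925, 0.083, 0.245]
force: [-0.1, -0.4, 0.8]
width: 0.0358
```

Emit:
carry_out(
  steps="0.072 0.012 0.053 0.009 0.007 -0.916; 0.072 0.012 0.053 0.009 0.007 -0.916; 0.072 0.012 0.053 0.009 0.007 -0.916; 0.072 0.012 0.053 0.009 0.007 -0.916; 0.072 0.012 0.053 0.009 0.007 -0.916; 0.072 0.012 0.053 0.009 0.007 -0.916; 0.072 0.012 0.053 0.009 0.007 -0.916; 0.072 0.012 0.053 0.009 0.007 -0.916",
)

```text
time_s: 14.65
tcp_pos: [0.4885, 0.12, 0.1414]
eef_rot: [0.052, 0.965, 0.02, 0.257]
force: [0.8, -0.6, -0.0]
width: 0.036
```

```bash
cat > now2.py <<'E'
from latch import *
import sys
T=tool();s=get_state();print(s['time_s'],'w',round(s['width'],4),'f',np.round(s['force'],1),'j',np.round(s['joints'],2))
im=vision.get_image('wrist');np.savez(f'{sys.argv[1]}.npz',T=T,**im);cv2.imwrite(f'pics/{sys.argv[1]}.png',im['color'])
w=T[:3,3]-c0;q=np.array([w@ex,w@ey]);v=q-P
print('tcp local',np.round([*q,w@n0],4),'theta %.3f r %.4f'%(np.arctan2(v[1],-v[0]),np.hypot(*v)),'jaw theta %.3f'%np.arctan2(T[:3,1]@ex,T[:3,1]@ey),'tilt',np.round(np.degrees([-T[:3,2]@ex,-T[:3,2]@ey]),2))
W=cloud(im,T@im['tool_from_camera'])-c0;L=np.stack([W@ex,W@ey,W@n0],-1)
rr=np.hypot(L[...,0]-P[0],L[...,1]-P[1]);dark=im['color'].max(2)<60
m=dark&(np.abs(rr-rad)<.014)&(L[...,2]>.06)&(L[...,2]<.084)&(np.hypot(L[...,0]-q[0],L[...,1]-q[1])<.03)
Q=L[m]
if len(Q)>20:
    c=(Q.max(0)+Q.min(0))/2;print('knob',len(Q),'n',np.round(c,4),'theta %.3f'%np.arctan2(c[1]-P[1],P[0]-c[0]),'top h %.4f'%np.percentile(Q[:,2],98),'med',np.round(np.median(Q,0),4))
E
python3 now2.py w12
```

```text
14.65 w 0.036 f [ 0.8 -0.6 -0. ] j [ 0.13 -0.03 -0.97  0.11 -0.05  0.22]
tcp local [-0.0725  0.0026  0.1158] theta 0.131 r 0.0836 jaw theta 0.134 tilt [-0.14  0.01]
knob 609 n [-0.0752  0.0029  0.068 ] theta 0.130 top h 0.0749 med [-0.0767  0.0032  0.0733]
```

View pics/w12.png

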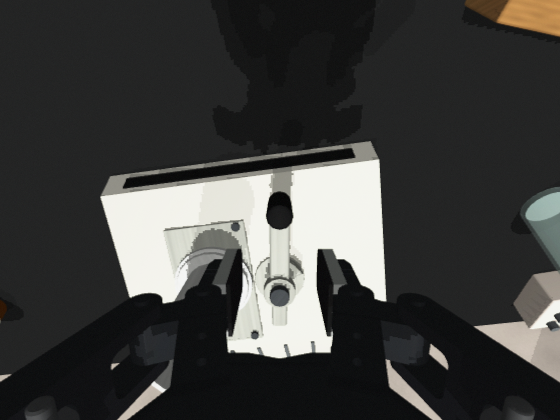

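The knob's top shows at (280,207), centred between the fingers, and the pipe stands clear at (195,290). Descending.

Emit:
carry_out(
  steps="0 0 0.05 0 0 0; 0 0 0.1 0 0 0; 0 0 0.125 0 0 0; 0 0 0.142 0 0 0; 0 0 0.142 0 0 0; 0 0 0.142 0 0 0; 0 0 0.142 0 0 0; 0 0 0.142 0 0 0",
)

```text
time_s: 15.5
tcp_pos: [0.524, 0.1212, 0.0805]
eef_rot: [0.051, 0.965, 0.02, 0.257]
force: [-0.4, -0.0, -0.3]
width: 0.0358
```

```bash
python3 now2.py w13
python3 - <<'E'
from latch import *
T=M(*lp(th0,.044))
th=th0
for c in range(4):
    T0=M(*lp(th,.044));rows=[]
    for i in range(8):
        t=th+(i+1)*.0475;A=M(*lp(t,.044))
        dd=T0[:3,:3].T@(A[:3,3]-T0[:3,3])/.5;r=R.from_matrix(T0[:3,:3].T@A[:3,:3]).as_rotvec()/np.radians(30)
        rows.append(' '.join('%g'%x for x in np.round(np.r_[dd,r],3)+0))
    print(round(t,3),'; '.join(rows));th=t
E
```

```text
15.5 w 0.0358 f [-0.4 -0.  -0.3] j [ 0.12  0.16 -0.99 -0.1  -0.05  0.21]
tcp local [-0.0718  0.0029  0.0453] theta 0.135 r 0.0830 jaw theta 0.132 tilt [-0.2 -0. ]
knob 1352 n [-0.0723  0.0038  0.072 ] theta 0.145 top h 0.0828 med [-0.0771  0.0034  0.0733]
0.513 0 0.008 0 0 0 0.091; -0.001 0.016 0 0 0 0.181; -0.002 0.024 0 0 0 0.272; -0.003 0.032 0 0 0 0.363; -0.005 0.04 0 0 0 0.454; -0.007 0.048 0 0 0 0.544; -0.009 0.056 0 0 0 0.635; -0.012 0.063 0 0 0 0.726
0.893 0 0.008 0 0 0 0.091; -0.001 0.016 0 0 0 0.181; -0.002 0.024 0 0 0 0.272; -0.003 0.032 0 0 0 0.363; -0.005 0.04 0 0 0 0.454; -0.007 0.048 0 0 0 0.544; -0.009 0.056 0 0 0 0.635; -0.012 0.063 0 0 0 0.726
1.273 0 0.008 0 0 0 0.091; -0.001 0.016 0 0 0 0.181; -0.002 0.024 0 0 0 0.272; -0.003 0.032 0 0 0 0.363; -0.005 0.04 0 0 0 0.454; -0.007 0.048 0 0 0 0.544; -0.009 0.056 0 0 0 0.635; -0.012 0.063 0 0 0 0.726
1.653 0 0.008 0 0 0 0.091; -0.001 0.016 0 0 0 0.181; -0.002 0.024 0 0 0 0.272; -0.003 0.032 0 0 0 0.363; -0.005 0.04 0 0 0 0.454; -0.007 0.048 0 0 0 0.544; -0.009 0.056 0 0 0 0.635; -0.012 0.063 0 0 0 0.726
```

Emit:
carry_out(
  steps="0 0.008 0 0 0 0.091; -0.001 0.016 0 0 0 0.181; -0.002 0.024 0 0 0 0.272; -0.003 0.032 0 0 0 0.363; -0.005 0.04 0 0 0 0.454; -0.007 0.048 0 0 0 0.544; -0.009 0.056 0 0 0 0.635; -0.011 0.063 0 0 0 0.726",
  claw=0.34,
  squeeze=20,
)

```text
time_s: 16.35
tcp_pos: [0.5314, 0.152, 0.0849]
eef_rot: [0.234, 0.938, 0.069, 0.248]
force: [0.5, 0.9, -0.0]
width: 0.0289
```

Emit:
carry_out(
  steps="0 0.008 0 0 0 0.091; -0.001 0.016 0 0 0 0.181; -0.002 0.024 0 0 0 0.272; -0.003 0.032 0 0 0 0.363; -0.005 0.04 0 0 0 0.454; -0.007 0.048 0 0 0 0.544; -0.009 0.056 0 0 0 0.635; -0.011 0.063 0 0 0 0.726",
)

```text
time_s: 17.15
tcp_pos: [0.5483, 0.1772, 0.095]
eef_rot: [0.407, 0.877, 0.114, 0.231]
force: [-0.1, -0.9, 0.0]
width: 0.029
```

```bash
python3 now2.py w14
```

```text
17.15 w 0.029 f [-0.1 -0.9  0. ] j [ 0.25  0.2  -0.87 -0.01 -0.11  1.09]
tcp local [-0.0422  0.0583  0.0452] theta 0.902 r 0.0849 jaw theta 0.894 tilt [-0.17 -0.01]
knob 55 n [-0.0435  0.0605  0.0811] theta 0.906 top h 0.0839 med [-0.0333  0.0665  0.0825]
```

View pics/w14.png

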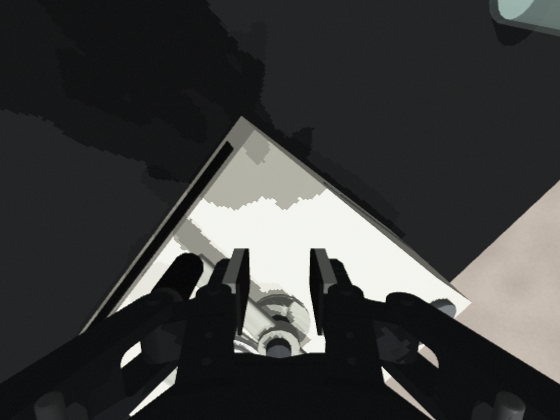

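The knob is at (185,270), outside the left finger, so the cage missed it. I'll check what happened.

Run:
```python
from latch import *
d=dict(np.load('w14.npz'));W=cloud(d,d['T']@d['tool_from_camera'])-c0;L=np.stack([W@ex,W@ey,W@n0],-1)
for uv in((185,265),(180,275),(195,258),(170,290),(245,260),(240,330),(318,260),(238,252)): print(uv,np.round(L[uv[1],uv[0]],4),np.round(cloud(d,d['tool_from_camera'])[uv[1],uv[0]],4))
d=dict(np.load('w13.npz'));Lt=cloud(d,d['tool_from_camera'])
print('w13');
for uv in((238,252),(320,252),(240,262),(280,230),(280,250)): print(uv,np.round(Lt[uv[1],uv[0]],4))
```

```text
(185, 265) [-0.0771  0.0129  0.0481] [-0.0136 -0.0556 -0.003 ]
(180, 275) [-0.0764  0.0124  0.0591] [-0.0144 -0.0554 -0.014 ]
(195, 258) [-0.0742  0.0125  0.0336] [-0.0156 -0.0536  0.0115]
(170, 290) [-0.0765  0.0109  0.0735] [-0.0155 -0.0563 -0.0284]
(245, 260) [-0.0607  0.0576  0.0952] [ 0.011  -0.0148 -0.05  ]
(240, 330) [nan nan nan] [nan nan nan]
(318, 260) [-0.0368  0.0772  0.096 ] [ 0.0113  0.0162 -0.0508]
(238, 252) [-0.064   0.0553  0.0871] [ 0.0112 -0.0187 -0.042 ]
w13
(238, 252) [ 0.0113 -0.0185 -0.0421]
(320, 252) [ 0.0111  0.0184 -0.0417]
(240, 262) [ 0.0066 -0.0177 -0.0426]
(280, 230) [ 0.012   0.0004 -0.0139]
(280, 250) [ 0.0065  0.0004 -0.0283]
```

View pics/w13.png

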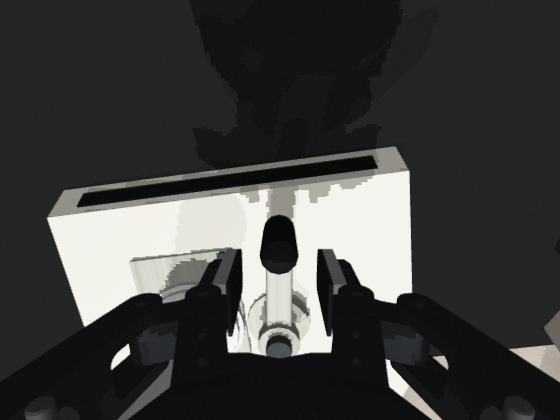

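Run:
```python
from latch import *
for f in('w13','w14','w12'):
    d=dict(np.load(f+'.npz'));Lt=cloud(d,d['tool_from_camera'])
    for side in(-1,1):
        y=Lt[...,1]*side
        m=(y>.01)&(y<.03)&(np.abs(Lt[...,0])<.013)&(Lt[...,2]>-.09)&(Lt[...,2]<.02)
        Q=Lt[m];print(f,side,len(Q),'zmax',np.percentile(Q[:,2],[50,95,99,100]).round(4))
        h,e=np.histogram(Q[:,2],np.arange(-.09,.022,.004));print([(round(a,3),int(k)) for a,k in zip(e,h) if k])
```

```text
w13 -1 2611 zmax [-0.0691 -0.0416 -0.0366  0.001 ]
[(np.float64(-0.09), 292), (np.float64(-0.086), 244), (np.float64(-0.082), 161), (np.float64(-0.078), 129), (np.float64(-0.074), 431), (np.float64(-0.07), 191), (np.float64(-0.066), 179), (np.float64(-0.062), 193), (np.float64(-0.058), 184), (np.float64(-0.054), 157), (np.float64(-0.05), 160), (np.float64(-0.046), 143), (np.float64(-0.042), 99), (np.float64(-0.038), 44), (np.float64(-0.034), 2), (np.float64(-0.014), 1), (np.float64(-0.002), 1)]
w13 1 2571 zmax [-0.0691 -0.0413 -0.0368 -0.0324]
[(np.float64(-0.09), 285), (np.float64(-0.086), 234), (np.float64(-0.082), 164), (np.float64(-0.078), 121), (np.float64(-0.074), 434), (np.float64(-0.07), 189), (np.float64(-0.066), 175), (np.float64(-0.062), 201), (np.float64(-0.058), 175), (np.float64(-0.054), 153), (np.float64(-0.05), 150), (np.float64(-0.046), 140), (np.float64(-0.042), 108), (np.float64(-0.038), 37), (np.float64(-0.034), 5)]
w14 -1 2728 zmax [-0.0699 -0.0414 -0.0371 -0.0337]
[(np.float64(-0.09), 286), (np.float64(-0.086), 266), (np.float64(-0.082), 252), (np.float64(-0.078
[... 951 characters left out ...]
.07), 191), (np.float64(-0.066), 178), (np.float64(-0.062), 193), (np.float64(-0.058), 181), (np.float64(-0.054), 160), (np.float64(-0.05), 159), (np.float64(-0.046), 137), (np.float64(-0.042), 107), (np.float64(-0.038), 40), (np.float64(-0.034), 5)]
w12 1 2584 zmax [-0.0692 -0.0415 -0.0369 -0.0326]
[(np.float64(-0.09), 286), (np.float64(-0.086), 237), (np.float64(-0.082), 175), (np.float64(-0.078), 116), (np.float64(-0.074), 434), (np.float64(-0.07), 182), (np.float64(-0.066), 188), (np.float64(-0.062), 190), (np.float64(-0.058), 183), (np.float64(-0.054), 160), (np.float64(-0.05), 150), (np.float64(-0.046), 133), (np.float64(-0.042), 101), (np.float64(-0.038), 46), (np.float64(-0.034), 3)]
```

The fingers passed over the knob without touching it: partly open, the tips stand about 33 mm behind the TCP, above the knob's top (28 mm behind). I'll lift, go back and engage about 25 mm lower. The body then sits at h≈93 mm, beside the pipe and at least 12 mm clear.

Run:
```python
from latch import *
T=tool()
T=plan(T,*lp(th0,.065))
T=plan(T,*lp(th0,.020))
```

```text
call 0 row -0.023 -0.0602 -0.0199 0.0024 0.0029 -0.7282  min rows 2.5
call 1 row 0.0011 -0.0645 -0.0199 0.0024 0.0029 -0.7282  min rows 2.5
call 0 row -0.0 0.0 0.09 -0.0 0.0 -0.0  min rows 0.9
```

Emit:
carry_out(
  steps="0 0 -0.04 0 0 0; -0.023 -0.06 -0.04 0 0 -0.728; -0.023 -0.06 -0.02 0.002 0.003 -0.728; -0.023 -0.06 -0.02 0.002 0.003 -0.728; -0.023 -0.06 -0.02 0.002 0.003 -0.728",
  claw=0.4,
)

```text
time_s: 17.7
tcp_pos: [0.5298, 0.1485, 0.0953]
eef_rot: [0.232, 0.938, 0.068, 0.247]
force: [0.7, -0.1, 1.2]
width: 0.0342
```

Emit:
carry_out(
  steps="0.001 -0.064 -0.02 0.002 0.003 -0.728; 0.001 -0.064 -0.02 0.002 0.003 -0.728; 0.001 -0.064 -0.02 0.002 0.003 -0.728; 0.001 -0.064 -0.02 0.002 0.003 -0.728; 0.001 -0.064 -0.02 0.002 0.003 -0.728; 0.001 -0.064 -0.02 0.002 0.003 -0.728; 0.001 -0.064 -0.02 0.002 0.003 -0.728; 0.001 -0.064 -0.02 0.002 0.003 -0.728; 0.001 -0.064 -0.02 0.002 0.003 -0.728",
)

```text
time_s: 18.6
tcp_pos: [0.5116, 0.1207, 0.0958]
eef_rot: [0.05, 0.966, 0.02, 0.255]
force: [-0.1, -0.3, 0.0]
width: 0.0343
```

```bash
python3 now2.py w15
```

```text
18.6 w 0.0343 f [-0.1 -0.3  0. ] j [ 0.12  0.11 -0.99 -0.04 -0.05  0.21]
tcp local [-0.075   0.0027  0.0647] theta 0.128 r 0.0861 jaw theta 0.130 tilt [0.09 0.02]
knob 1022 n [-0.075   0.0028  0.0678] theta 0.130 top h 0.0748 med [-0.0772  0.0032  0.0733]
```

View pics/w15.png

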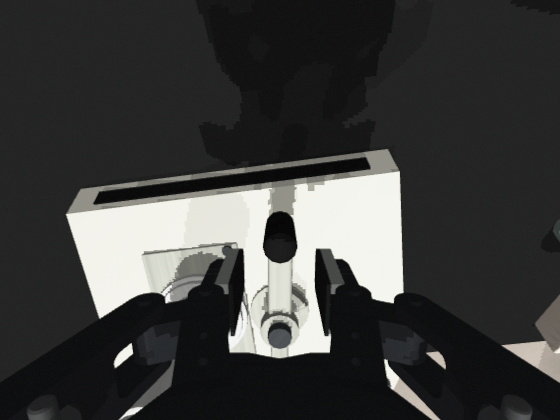

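Emit:
carry_out(
  steps="0 0 0.02 0 0 0; 0 0 0.04 0 0 0; 0 0 0.06 0 0 0; 0 0 0.08 0 0 0; 0 0 0.09 0 0 0; 0 0 0.09 0 0 0; 0 0 0.09 0 0 0",
)

```text
time_s: 19.35
tcp_pos: [0.5336, 0.1211, 0.0563]
eef_rot: [0.05, 0.966, 0.02, 0.254]
force: [-0.1, 0.2, 0.3]
width: 0.0345
```

```bash
python3 now2.py w16
```

```text
19.35 w 0.0345 f [-0.1  0.2  0.3] j [ 0.12  0.24 -0.99 -0.17 -0.04  0.21]
tcp local [-0.0754  0.0025  0.0195] theta 0.125 r 0.0865 jaw theta 0.130 tilt [0.13 0.03]
knob 3070 n [-0.0757  0.0034  0.072 ] theta 0.136 top h 0.0827 med [-0.0788  0.0033  0.0732]
```

View pics/w16.png

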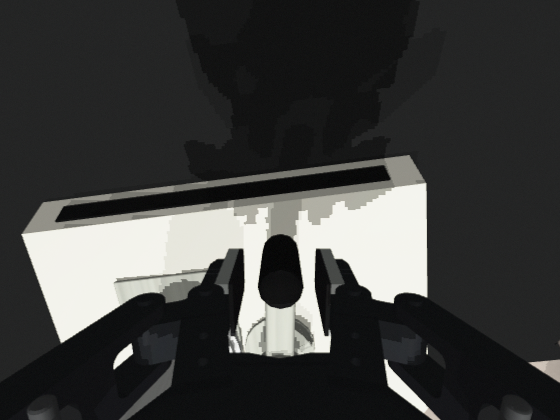

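The knob is now truly between the pads, its top at (281,285). Sweeping.

Emit:
carry_out(
  steps="0 0.008 0 0 0 0.091; -0.001 0.016 0 0 0 0.181; -0.002 0.024 0 0 0 0.272; -0.003 0.032 0 0 0 0.363; -0.005 0.04 0 0 0 0.454; -0.007 0.048 0 0 0 0.544; -0.009 0.056 0 0 0 0.635; -0.011 0.063 0 0 0 0.726",
  claw=0.33,
)

```text
time_s: 20.2
tcp_pos: [0.5405, 0.15, 0.0614]
eef_rot: [0.234, 0.938, 0.065, 0.246]
force: [-2.5, -5.5, 2.2]
width: 0.0279
```

```bash
python3 now2.py w17
```

```text
20.2 w 0.0279 f [-2.5 -5.5  2.2] j [ 0.19  0.25 -0.94 -0.13 -0.09  0.66]
tcp local [-0.0663  0.0312  0.0202] theta 0.476 r 0.0863 jaw theta 0.513 tilt [0.14 0.29]
knob 3178 n [-0.0684  0.0348  0.072 ] theta 0.501 top h 0.0827 med [-0.0696  0.029   0.0744]
```

View pics/w17.png

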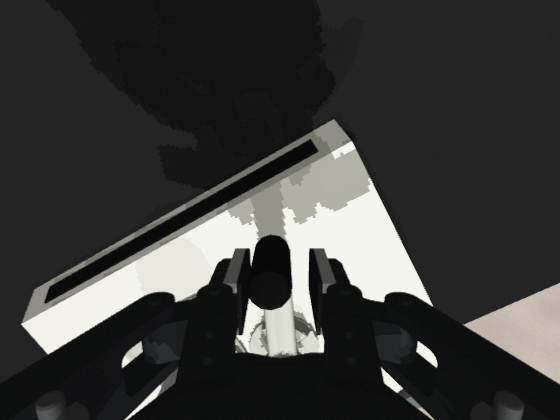

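The knob is now carried by the left pad and the lever has turned. Continuing.

Emit:
carry_out(
  steps="0 0.008 0 0 0 0.091; -0.001 0.016 0 0 0 0.181; -0.002 0.024 0 0 0 0.272; -0.003 0.032 0 0 0 0.363; -0.005 0.04 0 0 0 0.454; -0.007 0.048 0 0 0 0.544; -0.009 0.056 0 0 0 0.635; -0.011 0.063 0 0 0 0.726",
)

```text
time_s: 21.05
tcp_pos: [0.5556, 0.1752, 0.0701]
eef_rot: [0.406, 0.878, 0.11, 0.228]
force: [-5.0, -4.1, 0.6]
width: 0.0281
```

Emit:
carry_out(
  steps="0 0.008 0 0 0 0.091; -0.001 0.016 0 0 0 0.181; -0.002 0.024 0 0 0 0.272; -0.003 0.032 0 0 0 0.363; -0.005 0.04 0 0 0 0.454; -0.007 0.048 0 0 0 0.544; -0.009 0.056 0 0 0 0.635; -0.011 0.063 0 0 0 0.726",
)

```text
time_s: 21.85
tcp_pos: [0.5812, 0.1932, 0.085]
eef_rot: [0.564, 0.785, 0.154, 0.203]
force: [0.1, -1.1, -1.3]
width: 0.0285
```

```bash
python3 now2.py w18
```

```text
21.85 w 0.0285 f [ 0.1 -1.1 -1.3] j [ 0.27  0.28 -0.79 -0.   -0.12  1.48]
tcp local [-0.0183  0.0734  0.02  ] theta 1.233 r 0.0866 jaw theta 1.272 tilt [0.17 0.02]
knob 3443 n [-0.0205  0.0758  0.072 ] theta 1.219 top h 0.0826 med [-0.0225  0.0752  0.0782]
```

View pics/w18.png

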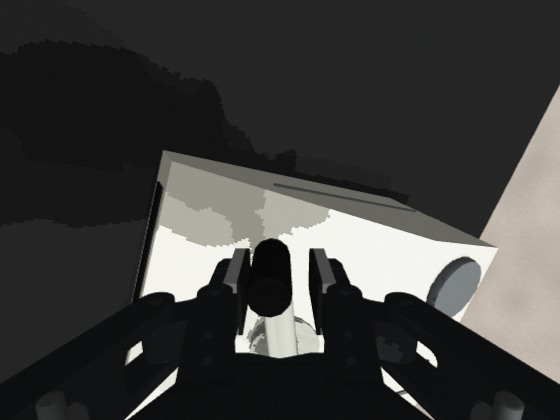

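Emit:
carry_out(
  steps="0 0.008 0 0 0 0.091; -0.001 0.016 0 0 0 0.181; -0.002 0.024 0 0 0 0.272; -0.003 0.032 0 0 0 0.363; -0.003 0.032 0 0 0 0.363; -0.003 0.032 0 0 0 0.363",
)

```text
time_s: 22.5
tcp_pos: [0.5957, 0.197, 0.0932]
eef_rot: [0.635, 0.729, 0.173, 0.188]
force: [-0.1, -0.1, 0.3]
width: 0.0282
```

```bash
python3 now2.py w19
```

```text
22.5 w 0.0282 f [-0.1 -0.1  0.3] j [ 0.26  0.29 -0.75  0.03 -0.12  1.67]
tcp local [-0.0015  0.0768  0.0199] theta 1.432 r 0.0859 jaw theta 1.459 tilt [0.06 0.01]
knob 2918 n [-0.0025  0.0784  0.072 ] theta 1.423 top h 0.0828 med [0.0012 0.081  0.069 ]
```

View pics/w19.png

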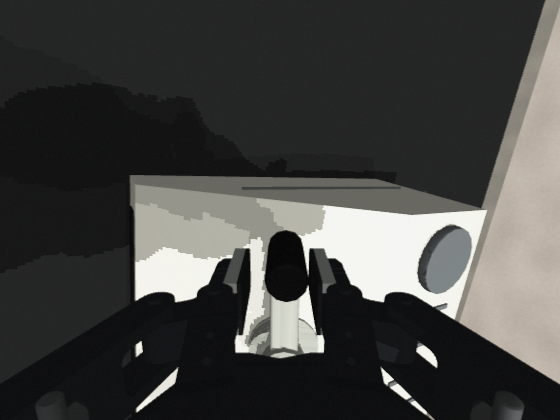

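The knob has dropped and snapped ahead, standing free of both pads at (287,283). I'll open slightly, lift clear and check.

Emit:
carry_out(
  steps="0 0 0 0 0 0; 0 0 0 0 0 0; 0 0 -0.04 0 0 0; 0 0 -0.1 0 0 0; 0 0 -0.18 0 0 0; 0.04 0 -0.26 0 0 0; 0.06 0 -0.3 0 0 0; 0.06 0 -0.3 0 0 0; 0.06 0 -0.3 0 0 0",
  claw=0.45,
)

```text
time_s: 23.45
tcp_pos: [0.5181, 0.2249, 0.2217]
eef_rot: [0.635, 0.729, 0.173, 0.188]
force: [-0.9, -0.4, -1.0]
width: 0.0383
```

```bash
python3 now2.py w20
python3 - <<'E'
from latch import *
d=dict(np.load('w20.npz'));W=cloud(d,d['T']@d['tool_from_camera'])-c0;L=np.stack([W@ex,W@ey,W@n0],-1)
rr=np.hypot(L[...,0]-P[0],L[...,1]-P[1])
m=(np.abs(rr-rad)<.014)&(L[...,2]>.062)&(L[...,2]<.082)&(L[...,1]>0);Q=L[m];c=(Q.max(0)+Q.min(0))/2
print('knob',len(Q),c,Q.max(0)-Q.min(0),'theta',np.arctan2(c[1]-P[1],P[0]-c[0]),'top',np.percentile(Q[:,2],[50,95]))
r2=np.hypot(L[...,0]-.0051,L[...,1]+.0734)
fl=L[(r2>.027)&(r2<.036)&(L[...,2]>.009)&(L[...,2]<.02)];A=np.c_[fl[:,:2]-[.0051,-.0734],np.ones(len(fl))];k,*_=np.linalg.lstsq(A,fl[:,2],rcond=None);print('flange',len(fl),np.degrees(k[:2]),k[2])
rim=L[(r2<.028)&(L[...,2]>.11)&(L[...,2]<.125)];print('rim',len(rim),np.median(rim[:,2]) if len(rim) else '')
for n in('scene','top'):
    im=vision.get_image(n);cv2.imwrite(f'pics/{n}9.png',im['color']);np.savez(n+'9.npz',**im)
E
```

```text
23.45 w 0.0383 f [-0.9 -0.4 -1. ] j [ 0.38  0.   -0.68  0.39 -0.17  1.77]
tcp local [-0.0047  0.1067  0.1696] theta 1.440 r 0.1160 jaw theta 1.460 tilt [0.05 0.  ]
knob 191 n [0.0008 0.0818 0.0653] theta 1.465 top h 0.0703 med [0.0006 0.0823 0.0684]
knob 363 [0.00166508 0.07667156 0.06675169] [0.01893698 0.0194553  0.00915303] theta 1.468357988741122 top [0.06865952 0.06998845]
flange 626 [ 0.18144441 -1.04185138] 0.013972596689833158
rim 0
```

View pics/w20.png

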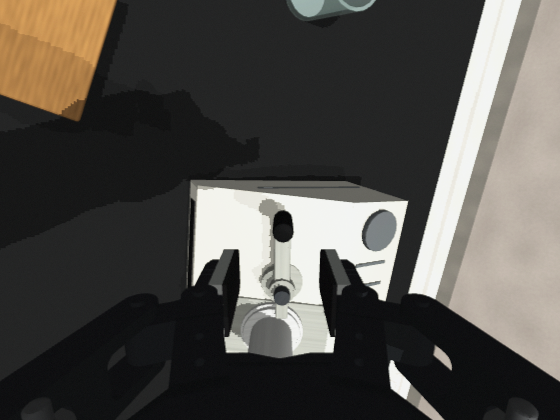

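View pics/scene9.png

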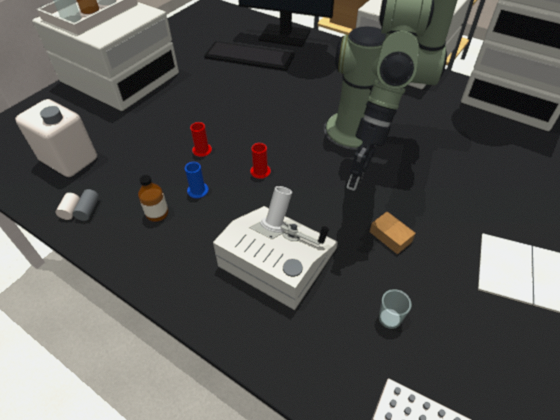

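The knob is now at 1.47 rad with its top at 69.9 mm, 5 mm below its 74.8 mm start, so the latch is in the notch. The flange fit shows -1.0° across y, but that view was partly hidden, so I'll check from a better vantage.

Run:
```python
from latch import *
p,Rm=place_pose(.16);p=p+0*ey
plan(tool(),p,Rm)
```

```text
call 0 row -0.3595 -0.0166 -0.1199 -0.0412 0.001 0.2102  min rows 3.8
```

Emit:
carry_out(
  steps="0 0 -0.09 0 0 0; -0.1 0 -0.12 -0.04 0 0.1; -0.2 -0.017 -0.12 -0.04 0 0.2; -0.3 -0.017 -0.12 -0.04 0 0.21; -0.36 -0.017 -0.12 -0.04 0 0.21; -0.36 -0.017 -0.12 -0.04 0 0.21; -0.36 -0.017 -0.12 -0.04 0 0.21; -0.36 -0.017 -0.12 -0.04 0 0.21",
  claw=1,
)

```text
time_s: 24.4
tcp_pos: [0.5026, 0.0451, 0.2785]
eef_rot: [0.673, 0.691, 0.19, 0.184]
force: [-0.7, 0.1, 1.1]
width: 0.0854
```

```bash
python3 now.py w21
python3 - <<'E'
from latch import *
d=dict(np.load('w21.npz'));W=cloud(d,d['T']@d['tool_from_camera'])-c0;L=np.stack([W@ex,W@ey,W@n0],-1)
rr=np.hypot(L[...,0]-P[0],L[...,1]-P[1])
m=(np.abs(rr-rad)<.014)&(L[...,2]>.062)&(L[...,2]<.082)&(L[...,1]>0);Q=L[m];c=(Q.max(0)+Q.min(0))/2
print('knob',len(Q),c,'theta',np.arctan2(c[1]-P[1],P[0]-c[0]),'top',np.percentile(Q[:,2],[50,95]))
r2=np.hypot(L[...,0]-.0051,L[...,1]+.0734)
fl=L[(r2>.028)&(r2<.034)&(L[...,2]>.009)&(L[...,2]<.02)];A=np.c_[fl[:,:2]-[.0051,-.0734],np.ones(len(fl))]
for _ in range(3):
    k,*_r=np.linalg.lstsq(A,fl[:,2],rcond=None);g=np.abs(A@k-fl[:,2])<.001;A,fl=A[g],fl[g]
print('flange',len(fl),np.degrees(k[:2]),k[2],fl[:,2].min(),fl[:,2].max())
rim=L[(r2<.028)&(L[...,2]>.11)&(L[...,2]<.125)];print('rim',len(rim),np.median(rim[:,2]) if len(rim) else '')
a=dict(np.load('top0.npz'));b=dict(np.load('top9.npz'))
for nm,c,r in(('carton',(.398,.331),.08),('beaker',(.635,.455),.07),('bottle',(.72,-.31),.06)):
    for x in(a,b):
        Wx=cloud(x);q=(np.hypot(Wx[...,0]-c[0],Wx[...,1]-c[1])<r)&(Wx[...,2]>.02);print(nm,q.sum(),Wx[q].mean(0).round(4))
E
```

```text
24.4 w 0.0854 f [-0.7  0.1  1.1] tq [-0.01  0.51 -0.  ]
flange local rel spigot axis (mm): x 0.23 y 1.16 z-above-shoulder 152.13 tilt deg x -0.01 y -0.09
knob 384 [0.00198181 0.07575164 0.06672479] theta 1.4709742091643434 top [0.06885299 0.07018678]
flange 319 [ 0.21165141 -0.35779897] 0.01448524989983235 0.013311930358925944 0.015420424353522828
rim 812 0.11795974129163866
carton 1231 [0.3965 0.33   0.0435]
carton 525 [0.3988 0.3346 0.1966]
beaker 576 [0.6467 0.4479 0.0635]
beaker 575 [0.6467 0.4477 0.0638]
bottle 899 [ 0.7159 -0.319   0.1058]
bottle 898 [ 0.716  -0.319   0.1059]
```

View pics/w21.png

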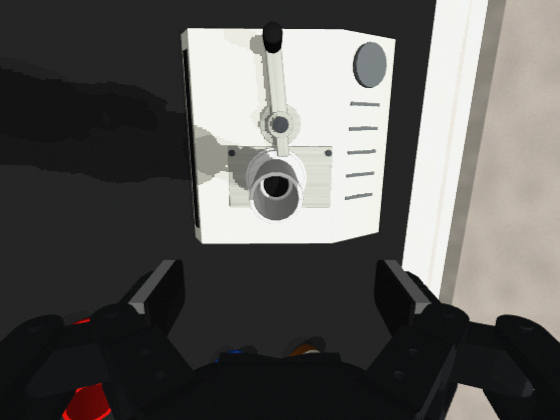

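The last look shows the handle pointing left with the knob at (272,35), and the tongue over the flange at (283,150). The pipe rim is 118.0 mm above the panel (8 + 110), so it's home. The robot is clear, so I'm handing in.

```bash
python3 -c "
from rig import arm,get_state
print(arm.close_job(),get_state()['time_s'])"
```

```text
the job is handed in; nothing more can be done
the job is handed in; nothing more can be done
```

I pushed the silver pipe onto the spigot until the flange sat on the shoulder, swung the latch over it into its notch, and handed the job in at about 24.5 s with the arm clear. The hand-in gives no verdict, so this rests on my own checks.

- **Pipe:** Its rim is 118.0 mm above the panel, exactly what 8 + 110 mm should give. The flange top measured about 14–14.5 mm, where 14 is home. It was flat to 0.1° on release. The first fit after latching read -1.0° across y in a partly hidden view, and a clearer view read 0.2–0.4°.
- **Latch:** The knob is at about 1.47 rad with its top 5 mm below its starting height, so the lever is in its notch. The tongue lies over the flange.
- **First sweep missed:** The first sweep passed over the knob without touching it, because the partly open fingertips stand farther back than I had assumed. I went back, engaged 25 mm lower, and the second sweep worked. The highest force I read was about 16 N, when seating the pipe.
- **Bystanders:** The bottle and beaker have not moved, by depth comparison. The arm hid the carton in the final top view, so I could only judge it by eye from the scene image, where it stands in the same place.

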